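Clamp the stopper in the slide vice, coming onto the mark from one side

ROBOT

A 6-joint arm with a two-finger parallel gripper is mounted at the origin on the work surface. World frame = base frame: x ahead of the robot, y to its left, z up, the work surface at z = 0. Lengths are in mm, angles in degrees, forces in N, time in s.
With the tool pointing down it reaches from about 400 to 825 mm from the base axis. Payload 7 kg.
Tool frame: the origin (TCP) lies on the centre line of the jaws, within the pads' length; the fingertips stand 17 mm ahead of it and the grasp point (between the pads) lies 2 mm behind it; z points along the fingers, x is the direction in which the jaws open and shut, and the axes are right-handed (so a half turn about z gives the same grasp; the last joint's range is limited). The gripper opens to 85 mm and grips with 20 to 120 N. Pads are 22 mm wide; open, the fingers measure 114 mm over their backs; the gripper's body (76 mm by 85 mm) begins 54 mm behind the grasp point. The pads swing forward as they close: fully open they stand 13 mm farther back than shut.
Start: joints at [87.095, 20.546, 0.682, 0, -70.136, -16.507], TCP at [224.348, 636.603, 221.002] pointing down, gripper open.
Joint ranges: [-176.03, 176.03], [-82.01, 121.73], [-58.28, 71.71], [-173.87, 95.51], [-174.79, -0.11], [-173.66, 173.66]. Speed limits (degrees/s): [136.94, 136.94, 172.46, 180, 180, 180].

INTERFACE

Orientations are given as [roll, pitch, yaw] about the fixed x, y, z axes, in that order (R = Rz(yaw) Ry(pitch) Rx(roll)).
In Python, from rig import * gives the robot as it stands. The module is installed in compiled form; this text tells all that it offers.
- The arm moves only by the tool arm_command, never from a script. Its argument "targets" is a list of rows, each an object of numbers: "tx", "ty", "tz": the shift along the world's x, y, z in m; "yaw": the turn about the world's z in degrees; "claw": the closure in counts, from 0 (fully open) to 255 (shut). A call has 1 to 12 rows; each row is the pose to reach, as a shift and turn from the pose commanded when the call began; what a row does not reach only later rows make up. A row lasts 1/10 s, in which the tool goes at most 50 mm and 8.59 degrees, less where a joint would pass 70% of its speed; a pose out of reach is approached as far as the arm can. A call with a gripper value outside its range is refused whole. The fingers move at their own pace and stop on an object; "grip_force" is the grip in N (left out, the last holds). Time passes only in rows, so rows that repeat a pose let the fingers close. It gives the time, the measured TCP pose, the force and the opening at its end, in the units of the state.
- get_obs(): the state, without advancing time (a new reading comes with each control period).
- get_image(name): name is "scene" or "top"; returns a dict with "color" (420x560x3 uint8, red, green, blue), "K" (3x3 intrinsics, pixels), "R" (3x3) and "t" (3): a world point X has camera coordinates R X + t. Camera axes: x right, y down, z forward; pixel columns grow to the right and rows downward; lengths in mm; the calibration is good to about 2 mm. A picture is of the moment at which its call begins. There is no depth.
- sign_off(): hands the job in, once; it reports no verdict.
Trained networks look in a picture, given as the dict that the camera call returned (one of the last four; its "shot" number tells which), for a name from the list of things; names that differ only in an ending like _2 or _b are one class to them, and where a whole thing is asked for, a point or a joint stands for the part that bears it (a point fixed in the world has none). Each returns a list of dicts, best first, with "p" (0 to 1); they miss things now and then, are a little off and sometimes report something else, mostly with a low value. They report only what shows in the picture. A call takes as long as a camera call. They do not tell look-alikes from the thing itself.
- outline_of(target, picture): "mask" (420x560 bool, what is visible of it) and "extent" ([centre column, centre row, width, height] in pixels, round what is visible of it).
- place_of(target, picture): "xy" ([column, row] in pixels: a listed point, or the origin of a listed thing).
The state is a dict: "time": time; "joint_pos": joint angles; "joint_vel": joint speeds; "tau": joint torques, N m; "tool_pos": TCP position; "tool_rot": TCP orientation; "ft_force": force on the tool from outside, world axes, zero at the start; "torque": the same for the moment, N m; "grip_width": opening from 0.0 (shut) to 1.0 (fully open).
Only numpy, scipy, OpenCV 4.12 (cv2) and the standard library are available. Lean on these libraries where they do the work, as an engineer would, in place of code of your own. Each camera call takes 0.05 s, during which the arm holds its last target.

TASK

Clamp the hard silicone stopper in the little slide vice, ready for drilling: draw the moving jaw back, stand the stopper upright in the middle between the jaws, then bring the jaw up until the stopper presses the sprung jaw in to its mark, about 2 mm or 6 N, and let go. The grip has play in the moving jaw, so come onto the mark in the closing direction only and leave the play taken up that way; do not squeeze the stopper with more than twice that force. Leave the cork bung, the cap dish and the mineral bottle beside the vice where they are.

Things in the scene. Friction and masses are not known exactly. Their poses are not given: they have to be found in the camera images.
- nest (a point): Slide vice, fixed: aluminium bed 130 mm wide (x), 12 mm thick, 280 mm long. Point on its top, mid-width, at the foot of the sprung jaw's face (60 mm wide, 2 to 38 mm above the bed); +y is the closing direction, z up; the stopper goes on the -y side. The sprung jaw gives to +y, 3 N per mm, no preload, 6 mm travel; 2 mm in (6 N) its white line meets the black mark line on the housing behind it.
- jaw: Moving jaw: dark steel block 60 mm wide, face 2 to 38 mm above the bed, sliding along the vice's y. Origin at the foot of its face, mid-width, axes as the vice. Can stand 85 mm (fully back) to 7 mm from the sprung jaw. Drags with a steady 10 N friction either way and stays where left, also against the spring. Starts nearly closed, gap too small for the stopper.
- grip (a joint): Play of the upright grip in the moving jaw, in m: it slides loosely (about 1 N) from -0.006 (on the rear cheek, draws the jaw back) to +0.006 (on the front cheek, pushes the jaw closed). At +0.006 the play is taken up in the closing direction.
- grip_top (a point): Centre of the top of the grip: black upright bar 14 mm thick along the slide (y), 30 mm wide (x), its top 98 mm above the bed, axes as the vice; moves along the vice's y. With the play centred it stands 70 mm behind the moving jaw's face. The cheeks at its foot reach 24 mm above the bed; around it nothing else is higher than 40 mm over the bed (the stopper in place: 50 mm).
- stopper: Hard silicone stopper, rigid: plain off-white straight plug 50 mm high, 50 to 80 g, standing on the tray. Oval section with rounded ends: 32 mm one way, 40 mm the other, so 32 to 40 mm across as it happens to be turned; any turn will do. Origin at the centre of its underside, z along its axis.
- tray: Flat beech tray, fixed: 240 mm (x) by 170 mm (y), floor 6 mm thick, rim 14 mm high. Origin under its centre. The stopper and the cork bung stand on it some 90 to 130 mm apart along its x, in either order.
- cork: Bystander: tapered cork bung, 26 mm at the foot to 34 mm at the top, 34 mm high, standing on the tray; not the stopper. Origin at the centre of its underside.
- mineral_a: Bystander: green glass mineral bottle, 72 mm in diameter, 260 mm high, standing to the right of the vice. Origin at the centre of its underside.
- capdish: Bystander: white bowl 90 mm across, 30 mm high, on the far side of the vice. Origin at the centre of its underside.
Mind the look-alikes: they are no part of the job. Of the things like the stopper, leave any that is orange or purple; of the rest the larger one is meant.

How it is judged:
By the outcome, as a careful person would: the job done as asked, in the order asked, and still so for the second after the job is handed in, with the robot touching nothing.
It also fails if it takes over 72 s, if anything falls off the work surface, if the arm or the gripper's body presses on something with over 40 N, if the wrist force passes 120 N, or if a joint passes its speed limit or range.

## Working session

There is one attempt and no reset: what is moved stays moved. The work goes in short steps, Python scripts to look and compute and a tool call to move; the robot and the scene stay as the last step left them, time stands still between calls to the robot, and variables do not carry over. Pictures are saved under pics/ and viewed, and the job is handed in when it is done.

Besides the shell and the picture viewer there is one more tool, called after "Call:" as a command line: name --argument value ..., lists and objects as JSON in quotes. arm_command: Moves the arm, as the interface text tells. Its arguments: {"type":"object","properties":{"targets":{"type":"array","items":{"type":"object","properties":{"tx":{"type":"number"},"ty":{"type":"number"},"tz":{"type":"number"},"yaw":{"type":"number"},"claw":{"type":"number"}}}},"grip_force":{"type":"number"}},"required":["targets"]}

```bash
mkdir -p pics; cat > h.py <<'E'
from rig import *
import numpy as np, cv2
def save(p,n): cv2.imwrite('pics/'+n+'.png',p['color'][:,:,::-1])
def ray(p,uv):
    K,R,t=map(np.array,(p['K'],p['R'],p['t'])); d=R.T@np.linalg.inv(K)@np.array([uv[0],uv[1],1.]); return -R.T@t,d
def onz(p,uv,z):
    c,d=ray(p,uv); return c+d*(z-c[2])/d[2]
def proj(p,X):
    x=np.array(p['R'])@np.array(X,float)+np.array(p['t']); x=np.array(p['K'])@x; return x[:2]/x[2]
def tri(ps,uvs):
    A=0;b=0
    for p,u in zip(ps,uvs):
        c,d=ray(p,u); d=d/np.linalg.norm(d); M=np.eye(3)-np.outer(d,d); A=A+M; b=b+M@c
    return np.linalg.solve(A,b)
E
python3 - <<'E'
from h import *
a=get_image('scene');b=get_image('top')
save(a,'s0');save(b,'t0')
for n in ['nest','jaw','grip_top','stopper','tray','cork','mineral_a','capdish']:
    for nm,p in (('s',a),('t',b)):
        try:
            print(n,nm,[(np.round(r['xy'],1).tolist(),round(r['p'],2)) for r in place_of(n,p)][:4])
        except Exception as e: print(n,nm,e)
o=get_obs();print(o['time'],o['tool_pos'],o['tool_rot'],o['ft_force'],o['grip_width'])
for p in(a,b): print(np.round(-np.array(p['R']).T@np.array(p['t'])), np.round(p['K'],1).tolist())
E
```

```text
nest s [([308.6, 206.2], 0.58)]
nest t [([290.9, 259.0], 0.95)]
jaw s [([305.5, 197.8], 0.85)]
jaw t [([297.7, 259.1], 0.83)]
grip_top s [([308.4, 203.7], 0.73), ([303.5, 201.4], 0.61), ([287.4, 153.2], 0.52)]
grip_top t [([325.7, 263.9], 0.53)]
stopper s [([348.2, 347.3], 0.87), ([377.9, 368.6], 0.78), ([327.9, 282.0], 0.74), ([399.1, 304.8], 0.6)]
stopper t [([170.4, 209.1], 0.57), ([226.1, 199.1], 0.52), ([179.1, 157.4], 0.51), ([150.1, 156.8], 0.46)]
tray s [([411.3, 290.6], 0.89)]
tray t [([161.7, 228.6], 0.75)]
cork s [([410.4, 271.4], 0.73), ([281.6, 260.4], 0.3)]
cork t [([171.6, 243.0], 0.59)]
mineral_a s [([199.1, 170.6], 0.69), ([308.1, 203.3], 0.18)]
mineral_a t [([413.1, 229.2], 0.73)]
capdish s [([278.0, 265.5], 0.67), ([288.0, 154.6], 0.47)]
capdish t [([266.2, 188.0], 0.96)]
0.9 [224.3619489  636.59492582 221.01554877] [-1.79999364e+02 -2.46558634e-04 -1.09412021e+02] [-0.59566917 -0.39733584 -0.06785387] 0.9986898371992619
[1267.  484.  845.] [[496.0, 0.0, 280.8], [0.0, 496.0, 209.9], [0.0, 0.0, 1.0]]
[ 328.  -38. 1346.] [[515.1, 0.0, 272.2], [0.0, 515.1, 207.3], [0.0, 0.0, 1.0]]
```

View pics/s0.png

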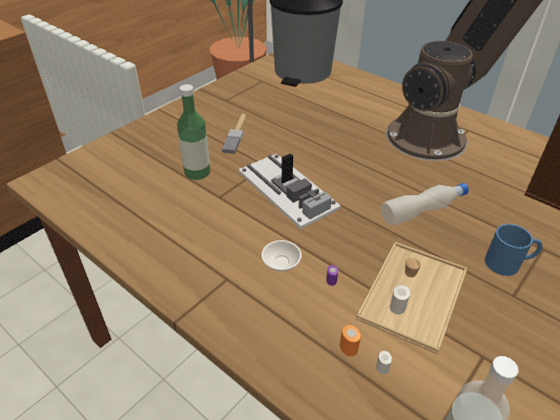

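View pics/t0.png

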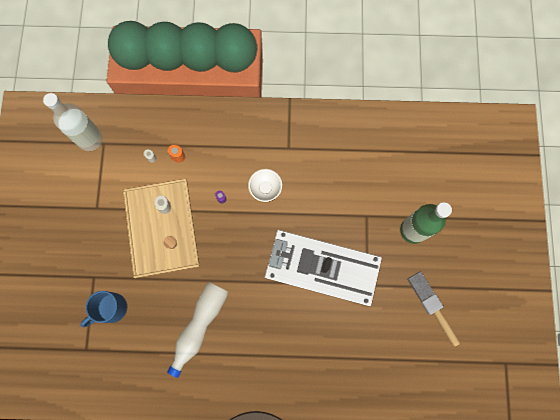

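```bash
python3 - <<'E'
from h import *
a=cv2.imread('pics/s0.png');b=cv2.imread('pics/t0.png')
x=cv2.resize(a[230:390,310:470],(400,400),interpolation=2)
y=cv2.resize(b[130:230,120:240],(400,333),interpolation=2); y=cv2.copyMakeBorder(y,0,67,0,0,0)
cv2.imwrite('pics/c1.png',np.hstack([x,y]))
x=cv2.resize(a[140:230,230:350],(800,600),interpolation=2);cv2.imwrite('pics/c2.png',x)
x=cv2.resize(b[220:310,260:390],(800,554),interpolation=2);cv2.imwrite('pics/c3.png',x)
E
```

```text
(no output)
```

View pics/c1.png

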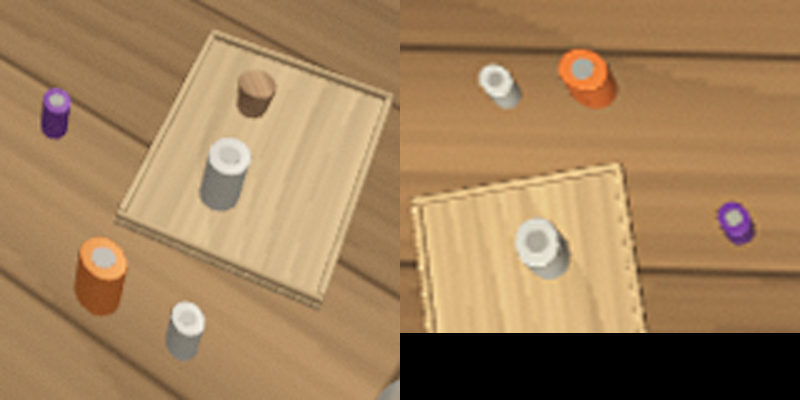

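View pics/c2.png

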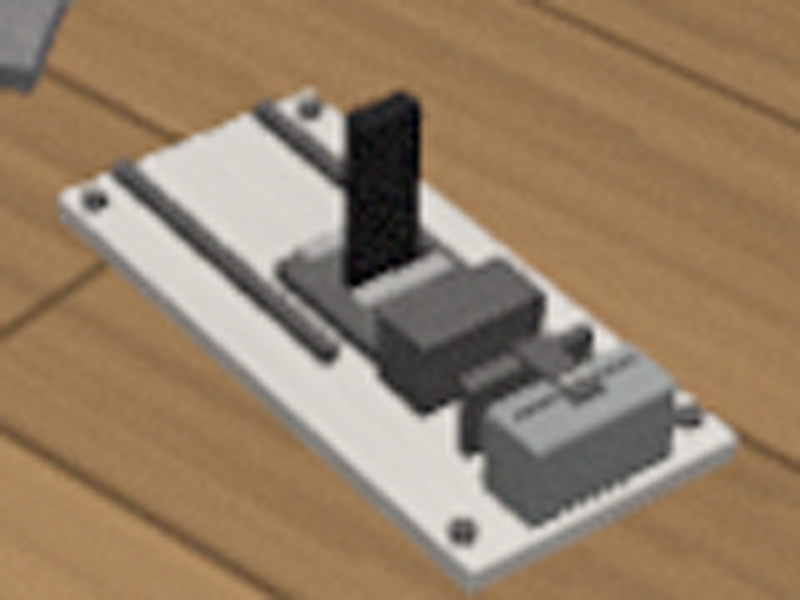

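View pics/c3.png

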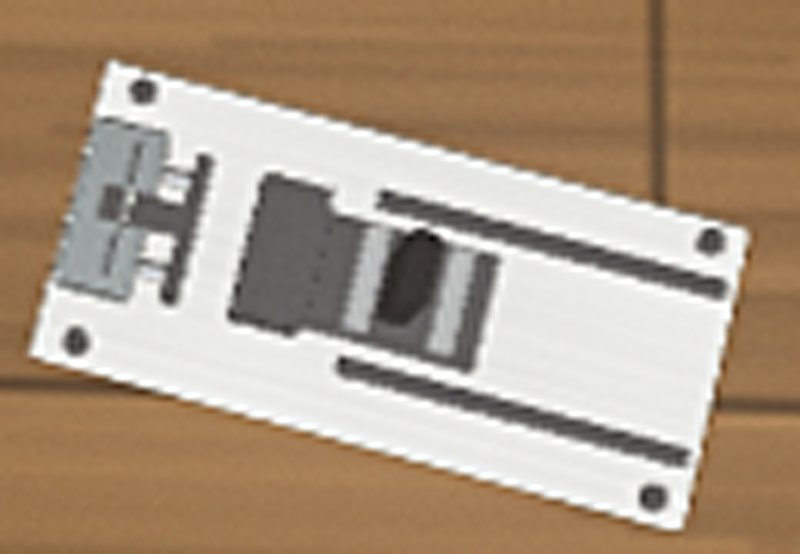

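```bash
cat >> h.py <<'E'
from scipy.optimize import minimize
def hullmask(p,P):
    uv=np.array([proj(p,x) for x in P]); h=cv2.convexHull((uv*16).astype(np.int32).reshape(-1,1,2))
    m=np.zeros((420*1,560),np.uint8); cv2.fillConvexPoly(m,h,255,cv2.LINE_AA,4); return m/255.
def stoppts(x,y,th,z0,L=40,W=32,H=50):
    a=np.linspace(0,2*np.pi,60); r=W/2
    px=r*np.cos(a)+np.sign(np.cos(a))*(L-W)/2; py=r*np.sin(a)
    c,s=np.cos(np.radians(th)),np.sin(np.radians(th))
    X=x+c*px-s*py; Y=y+s*px+c*py
    return np.concatenate([np.c_[X,Y,0*X+z0],np.c_[X,Y,0*X+z0+H]])
def fitstop(ps,ms,x0,z0):
    best=None
    for th in range(0,180,15):
        f=lambda v:sum(np.abs(hullmask(p,stoppts(v[0],v[1],v[2]*10,z0))-m).sum() for p,m in zip(ps,ms))
        r=minimize(f,[x0[0],x0[1],th/10],method='Nelder-Mead',options=dict(initial_simplex=[[x0[0],x0[1],th/10],[x0[0]+4,x0[1],th/10],[x0[0],x0[1]+4,th/10],[x0[0],x0[1],th/10+1]],maxiter=120))
        if best is None or r.fun<best[0]: best=(r.fun,r.x[0],r.x[1],r.x[2]*10%180)
        print(th,round(r.fun,1),np.round([r.x[0],r.x[1],r.x[2]*10%180],1))
    return best
E
python3 - <<'E'
from h import *
a=get_image('scene');b=get_image('top')
A=np.load if 0 else None
ms=[]
for p,c in((a,(400,300)),(b,(162,204))):
    for r in outline_of('stopper',p):
        m=r['mask']; print(np.round(r['extent'],1),round(r['p'],2),m.sum())
        if m[c[1]-2:c[1]+3,c[0]-2:c[0]+3].any() and len(ms)<(1 if p is a else 2): ms.append(m.astype(float))
np.save('ms.npy',np.array(ms))
x0=onz(b,(163,206),40);print(x0, onz(a,(400,300),30))
for i in range(2):
    print('single',i); print(fitstop([[a,b][i]],[ms[i]],x0,6)) if 0 else 0
print(fitstop([a,b],ms,x0,6))
# bed corners
for nm,p,roi in(('top',b,(220,315,255,390)),('scene',a,(140,230,230,345))):
    c=p['color'].astype(int); m=((c.min(2)>185)).astype(np.uint8); mm=np.zeros_like(m); mm[roi[0]:roi[1],roi[2]:roi[3]]=m[roi[0]:roi[1],roi[2]:roi[3]]
    pts=np.argwhere(mm)[:,::-1].astype(np.int32); h=cv2.convexHull(pts.reshape(-1,1,2))
    W=np.array([onz(p,u[0],12)[:2] for u in h]).astype(np.float32)
    r=cv2.minAreaRect(W); print(nm,len(pts),r, cv2.boxPoints(r).round(1).tolist())
E
```

```text
[350.6 338.5  20.7  29.3] 0.93 540
[383.9 363.5  16.   20.4] 0.7 252
[401.7 296.8  19.   31.6] 0.67 440
[164.6 205.8  12.2  18. ] 0.71 215
[177.1 155.1  13.8  17. ] 0.59 175
[149.9 154.7  16.3  14.4] 0.47 114
[616.13932215 260.26487417  40.        ] [622.2013248  267.58499321  30.        ]
single 0
single 1
0 130.0 [622.9 265.1  18.7]
15 129.1 [623.  265.   19.2]
30 130.4 [623.  265.   18.3]
45 129.7 [622.9 265.   17.3]
60 128.5 [623.1 264.8  19.4]
75 128.7 [623.  264.9  19.3]
90 132.1 [621.9 264.7  19.6]
105 132.2 [623.7 265.3  19.3]
120 132.5 [621.8 264.4  18.5]
135 135.1 [620.8 263.9  18.3]
150 129.3 [622.9 264.9  18.8]
165 129.2 [622.9 265.   19. ]
(np.float64(128.47058823529412), np.float64(623.070299012639), np.float64(264.8269739662296), np.float64(19.39877907227874))
top 3558 ((471.7675476074219, -159.70074462890625), (278.51922607421875, 129.05979919433594), 76.58670806884766) [[376.70001220703125, -280.20001220703125], [502.20001220703125, -310.1000061035156], [566.7999877929688, -39.20000076293945], [441.29998779296875, -9.300000190734863]]
scene 1277 ((473.6428527832031, -156.2478485107422), (277.5381164550781, 126.87194061279297), 76.66590118408203) [[379.8999938964844, -276.6000061035156], [503.3999938964844, -305.8999938964844], [567.4000244140625, -35.79999923706055], [443.8999938964844, -6.599999904632568]]
```

```bash
cat >> h.py <<'E'
def seg(p,roi,sat=45):
    r0,r1,c0,c1=roi; hsv=cv2.cvtColor(p['color'],cv2.COLOR_RGB2HSV); m=np.zeros(hsv.shape[:2],np.uint8)
    m[r0:r1,c0:c1]=(hsv[r0:r1,c0:c1,1]<sat); 
    n,l,s,_=cv2.connectedComponentsWithStats(m); k=1+np.argmax(s[1:,4]); return (l==k).astype(float)
E
python3 - <<'E'
from h import *
a=get_image('scene');b=get_image('top')
ma=seg(a,(280,322,385,420));mb=seg(b,(190,220,148,178)); print(ma.sum(),mb.sum())
x0=(622,265)
for ps,ms in(([a],[ma]),([b],[mb]),([a,b],[ma,mb])): 
    r=fitstop(ps,ms,x0,6); print('**',r)
v=[]
for p,m in((a,ma),(b,mb)):
    x=p['color'].copy(); e=cv2.Canny((hullmask(p,stoppts(r[1],r[2],r[3],6))>.5).astype(np.uint8)*255,50,100)
    v.append(x)
    for yy,xx in np.argwhere(e): x[yy,xx]=(255,0,0)
x=np.hstack([cv2.resize(np.ascontiguousarray(v[0][275:325,375:425]),(400,400),interpolation=0),cv2.resize(np.ascontiguousarray(v[1][180:230,138:188]),(400,400),interpolation=0)])
cv2.imwrite('pics/c4.png',x[:,:,::-1])
E
```

```text
414.0 196.0
0 95.9 [619.7 264.7  19.2]
15 96.5 [622.  265.9  18.9]
30 97.1 [621.  265.7  19. ]
45 96.5 [621.3 265.4  18.5]
60 96.7 [621.  265.2  18.1]
75 100.8 [625.  266.4  19.8]
90 97.9 [619.3 265.4  19.1]
105 97.1 [621.4 265.6  19.1]
120 96.2 [622.1 265.8  18.2]
135 96.6 [619.7 264.4  17.7]
150 97.4 [620.9 265.3  19.4]
165 96.0 [619.3 264.5  18.1]
** (np.float64(95.93725490196078), np.float64(619.7371561372397), np.float64(264.7304930375176), np.float64(19.16050904081388))
0 66.3 [620.2 260.9  33.5]
15 64.0 [623.2 264.9  40.9]
30 63.7 [622.6 264.4  43.2]
45 64.0 [622.9 264.4  41.4]
60 64.7 [621.5 263.3  44.2]
75 64.3 [623.3 264.4  41.8]
90 64.0 [622.8 264.   41.9]
105 80.0 [622.5 262.9 104.8]
120 81.0 [621.4 265.7 127.4]
135 80.0 [623.  263.2 145.1]
150 63.7 [622.  263.8  44.1]
165 63.6 [620.9 262.1  40.5]
** (np.float64(63.568627450980394), np.float64(620.8667840782173), np.float64(262.06105289305117), np.float64(40.53282919914551))
0 170.5 [620.9 264.7  20.6]
15 168.8 [622.6 265.5  18.9]
30 168.2 [622.6 265.5  20.2]
45 168.6 [622.5 265.4  19.9]
60 169.3 [623.  266.1  19.5]
75 169.3 [622.8 266.   20.1]
90 170.1 [623.6 266.6  19.5]
105 170.5 [621.8 264.8  18.2]
120 169.0 [622.7 265.8  20.2]
135 172.1 [620.1 263.6  20. ]
150 169.0 [620.3 264.4  20.8]
165 169.8 [621.5 265.8  18.8]
** (np.float64(168.23137254901962), np.float64(622.6470881454088), np.float64(265.48339382680143), np.float64(20.184129999523925))
```

View pics/c4.png

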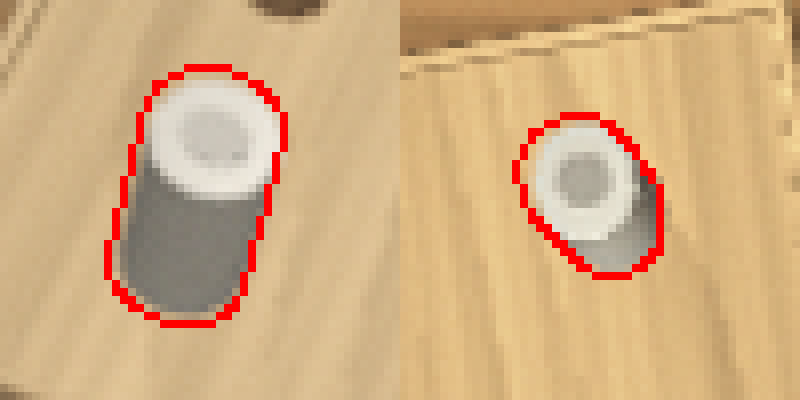

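```bash
python3 - <<'E'
from h import *
a=get_image('scene');b=get_image('top')
for p,c in((a,(401,292)),(b,(161,204))):
    S=8; x0,y0=c[0]-14,c[1]-18
    cr=p['color'][y0:y0+36,x0:x0+28].astype(np.float32)
    g=cv2.resize(cr[:,:,2],None,fx=S,fy=S,interpolation=cv2.INTER_CUBIC)
    for th in(165,175,185):
        m=(g>th).astype(np.uint8); n,l,s,_=cv2.connectedComponentsWithStats(m); k=1+np.argmax(s[1:,4]); 
        cs,_=cv2.findContours((l==k).astype(np.uint8),cv2.RETR_EXTERNAL,cv2.CHAIN_APPROX_NONE); h=cv2.convexHull(max(cs,key=len))[:,0]
        uv=(h+.5)/S-.5+[x0,y0]
        W=np.array([onz(p,u,56)[:2] for u in uv],np.float32)
        cc=max(cs,key=len)[:,0]; W2=np.array([onz(p,(u+.5)/S-.5+[x0,y0],56)[:2] for u in cc],np.float32)
        e=cv2.fitEllipse(W2); print(th,'ell',np.round(e[0],1),np.round(e[1],1),round(e[2],1),'rect',cv2.minAreaRect(W))
E
```

```text
165 ell [622.6 266.5] [32.8 39.1] 102.2 rect ((622.7032470703125, 266.4035339355469), (38.63444137573242, 33.23750305175781), 29.30669593811035)
175 ell [622.7 266.5] [32.1 38.3] 102.2 rect ((622.7843627929688, 266.4410095214844), (37.7836799621582, 32.26302719116211), 29.327465057373047)
185 ell [622.7 266.5] [31.3 37.4] 102.5 rect ((622.7607421875, 266.5748596191406), (37.00575256347656, 31.512250900268555), 29.337778091430664)
165 ell [621.9 263.8] [32.1 39.4] 103.2 rect ((621.8856201171875, 263.6017761230469), (38.34788513183594, 33.10332489013672), 1.6022511720657349)
175 ell [621.9 263.8] [31.3 38.6] 102.8 rect ((621.9153442382812, 263.5717468261719), (32.57017517089844, 37.44639205932617), 88.68155670166016)
185 ell [621.9 263.7] [30.4 37.9] 102.2 rect ((621.7157592773438, 263.5780334472656), (36.69230651855469, 31.71721076965332), 1.5952447652816772)
```

```bash
cat >> h.py <<'E'
VY=np.array([np.cos(np.radians(76.6)),np.sin(np.radians(76.6)),0]);VX=np.array([VY[1],-VY[0],0])
def boxpts(c,lx,ly,z0,z1):
    c=np.array([c[0],c[1],0.]); return [c+sx*lx/2*VX+sy*ly/2*VY+np.array([0,0,z]) for sx in(-1,1) for sy in(-1,1) for z in(z0,z1)]
def fitbar(p,roi,x0,thr=45,zlo=36):
    r0,r1,c0,c1=roi; g=p['color'].max(2); m=np.zeros(g.shape,np.uint8); m[r0:r1,c0:c1]=g[r0:r1,c0:c1]<thr
    n,l,s,_=cv2.connectedComponentsWithStats(m); k=1+np.argmax(s[1:,4]); m=(l==k).astype(float)
    f=lambda v:np.abs(hullmask(p,boxpts(v,30,14,zlo,110))-m).sum()
    r=minimize(f,x0[:2],method='Nelder-Mead',options=dict(initial_simplex=[x0[:2],[x0[0]+8,x0[1]],[x0[0],x0[1]+8]]))
    return r.x,r.fun,m.sum()
E
python3 - <<'E'
from h import *
a=get_image('scene');b=get_image('top')
print(onz(b,(328.2,263),110), tri([a,b],[(287.4,155.5),(328.2,263)]))
pl=onz(b,(292,257.3),50); jf=onz(b,(300.1,260.3),50); print(pl,jf,(pl-jf)@VY)
for t in(35,45,60):
  print(fitbar(a,(145,190,270,300),(460,-160),t)); print(fitbar(b,(250,280,315,340),(460,-160),t))
C=np.array([471.8,-159.7,12]); print('lateral, along of plate, jaw rel bed centre',[( (q-C)@VX,(q-C)@VY) for q in(pl,jf)])
print(place_of('nest',b)[0],onz(b,place_of('nest',b)[0]['xy'],12),onz(a,place_of('nest',a)[0]['xy'],12))
E
```

```text
[ 471.72311826 -163.04636019  110.        ] [ 471.02892033 -161.86470201  108.40805252]
[490.50315741 -77.76039198  50.        ] [483.49980002 -98.31928174  50.        ] 21.622205436733797
(array([ 474.62397766, -159.47811127]), np.float64(148.00392156862748), np.float64(231.0))
(array([344.57421875, -42.15234375]), np.float64(105.35686274509803), np.float64(1.0))
(array([ 474.62397766, -159.47811127]), np.float64(120.00392156862745), np.float64(259.0))
(array([ 472.9140625, -158.796875 ]), np.float64(140.65882352941176), np.float64(5.0))
(array([ 475.29187012, -158.61334229]), np.float64(104.8941176470588), np.float64(275.0))
(array([ 470.53234863, -160.8112793 ]), np.float64(62.23137254901961), np.float64(84.0))
lateral, along of plate, jaw rel bed centre [(np.float64(-0.795351993773015), np.float64(84.04329167148705)), (np.float64(-2.8435695294846965), np.float64(62.42108623475326))]
{'xy': [291.8, 256.0], 'p': 0.74} [498.64219578 -78.33704713  12.        ] [498.86685833 -67.49347537  12.        ]
```

Call:
arm_command --targets '[{"tx": 0.276,"ty": -0.397,"tz": 0,"yaw": 6},{"tx": 0.276,"ty": -0.397,"tz": 0,"yaw": 6},{"tx": 0.276,"ty": -0.397,"tz": 0,"yaw": 6},{"tx": 0.276,"ty": -0.397,"tz": 0,"yaw": 6},{"tx": 0.276,"ty": -0.397,"tz": 0,"yaw": 6},{"tx": 0.276,"ty": -0.397,"tz": 0,"yaw": 6},{"tx": 0.276,"ty": -0.397,"tz": 0,"yaw": 6},{"tx": 0.276,"ty": -0.397,"tz": 0,"yaw": 6},{"tx": 0.276,"ty": -0.397,"tz": 0,"yaw": 6},{"tx": 0.276,"ty": -0.397,"tz": 0,"yaw": 6}]'

```text
validation failed for argument at $.ta...
```

Call:
arm_command --targets '[{"tx": -0.028,"ty": -0.401,"tz": 0},{"tx": -0.028,"ty": -0.401,"tz": 0},{"tx": -0.028,"ty": -0.401,"tz": 0},{"tx": -0.028,"ty": -0.401,"tz": 0},{"tx": -0.028,"ty": -0.401,"tz": 0},{"tx": -0.028,"ty": -0.401,"tz": 0},{"tx": -0.028,"ty": -0.401,"tz": 0},{"tx": -0.028,"ty": -0.401,"tz": 0},{"tx": -0.028,"ty": -0.401,"tz": 0},{"tx": -0.028,"ty": -0.401,"tz": 0}]'

```text
validation failed for argument at $.ta...
```

```bash
python3 - <<'E'
from h import *
o=get_obs();print(o['time'],o['tool_pos'],o['tool_rot'],o['ft_force'],o['joint_pos'])
a=get_image('scene');b=get_image('top');save(a,'s1');save(b,'t1')
T=np.array(o['tool_pos'])
print([proj(p,T).round(1) for p in(a,b)],[proj(p,T-[0,0,17]).round(1) for p in(a,b)])
x=cv2.resize(cv2.imread('pics/s1.png')[70:230,210:350],(525,600),interpolation=2);cv2.imwrite('pics/c5.png',x)
E
```

```text
1.55 [224.36308362 636.57187804 220.9898703 ] [-1.79998362e+02 -2.61900448e-03 -1.09411412e+02] [0.26243536 0.87137143 0.33352851] [ 8.70943177e+01  2.05459205e+01  6.79316583e-01  8.78916516e-04
 -7.01363726e+01 -1.65060283e+01]
[array([694.7, 211.4]), array([-47.8, 363.8])] [array([689.7, 218. ]), array([-42.9, 363.2])]
```

View pics/c5.png

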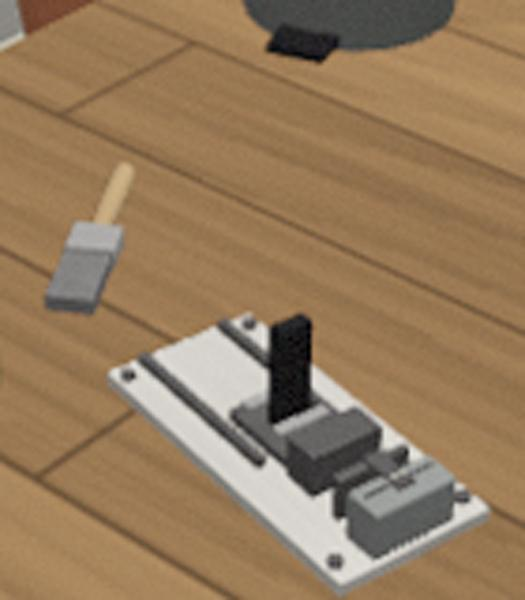

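View pics/t1.png

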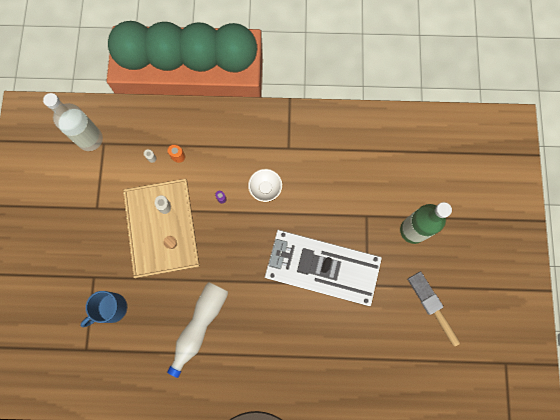

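The moves were refused, so the arm has not moved. I'll resend with every field filled in.

Call:
arm_command --targets '[{"tx": 0.276,"ty": -0.397,"tz": 0.0,"yaw": 6,"claw": 0},{"tx": 0.276,"ty": -0.397,"tz": 0.0,"yaw": 6,"claw": 0},{"tx": 0.276,"ty": -0.397,"tz": 0.0,"yaw": 6,"claw": 0},{"tx": 0.276,"ty": -0.397,"tz": 0.0,"yaw": 6,"claw": 0},{"tx": 0.276,"ty": -0.397,"tz": 0.0,"yaw": 6,"claw": 0},{"tx": 0.276,"ty": -0.397,"tz": 0.0,"yaw": 6,"claw": 0},{"tx": 0.276,"ty": -0.397,"tz": 0.0,"yaw": 6,"claw": 0},{"tx": 0.276,"ty": -0.397,"tz": 0.0,"yaw": 6,"claw": 0},{"tx": 0.276,"ty": -0.397,"tz": 0.0,"yaw": 6,"claw": 0},{"tx": 0.276,"ty": -0.397,"tz": 0.0,"yaw": 6,"claw": 0}]'

```text
time: 2.65
tool_pos: [501.5, 237.0, 221.4]
tool_rot: [-180.0, 0.0, -103.5]
ft_force: [1.1, -0.3, -0.7]
grip_width: 1.0
```

Call:
arm_command --targets '[{"tx": -0.028,"ty": -0.4,"tz": 0.0,"yaw": 0,"claw": 0},{"tx": -0.028,"ty": -0.4,"tz": 0.0,"yaw": 0,"claw": 0},{"tx": -0.028,"ty": -0.4,"tz": 0.0,"yaw": 0,"claw": 0},{"tx": -0.028,"ty": -0.4,"tz": 0.0,"yaw": 0,"claw": 0},{"tx": -0.028,"ty": -0.4,"tz": 0.0,"yaw": 0,"claw": 0},{"tx": -0.028,"ty": -0.4,"tz": 0.0,"yaw": 0,"claw": 0},{"tx": -0.028,"ty": -0.4,"tz": 0.0,"yaw": 0,"claw": 0},{"tx": -0.028,"ty": -0.4,"tz": 0.0,"yaw": 0,"claw": 0},{"tx": -0.028,"ty": -0.4,"tz": 0.0,"yaw": 0,"claw": 0},{"tx": -0.028,"ty": -0.4,"tz": 0.0,"yaw": 0,"claw": 0}]'

```text
time: 3.65
tool_pos: [471.9, -161.7, 221.0]
tool_rot: [180.0, 0.0, -103.6]
ft_force: [-0.1, 0.6, 0.4]
grip_width: 1.0
```

```bash
python3 - <<'E'
from h import *
o=get_obs();print(o['time'],o['tool_pos'],o['tool_rot'],o['ft_force'],o['joint_pos'])
a=get_image('scene');b=get_image('top');save(a,'s2');save(b,'t2')
T=np.array(o['tool_pos'])
print([proj(p,T).round(1) for p in(a,b)],[proj(p,T-[0,0,17]).round(1) for p in(a,b)])
x=cv2.resize(cv2.imread('pics/s2.png')[70:230,210:350],(525,600),interpolation=2);cv2.imwrite('pics/c5.png',x)
E
```

```text
3.65 [ 471.93732584 -161.73799392  220.96327377] [ 1.79997371e+02  3.24248143e-03 -1.03608731e+02] [-0.06675377  0.59604962  0.44123123] [ 3.68979374e+00  3.78802851e+00 -2.10189753e+01 -4.27163908e-03
 -6.51945421e+01  7.27032677e+01]
[array([287.4, 116.9]), array([332.8, 257.1])] [array([287.3, 123. ]), array([331.9, 258.1])]
```

View pics/c5.png

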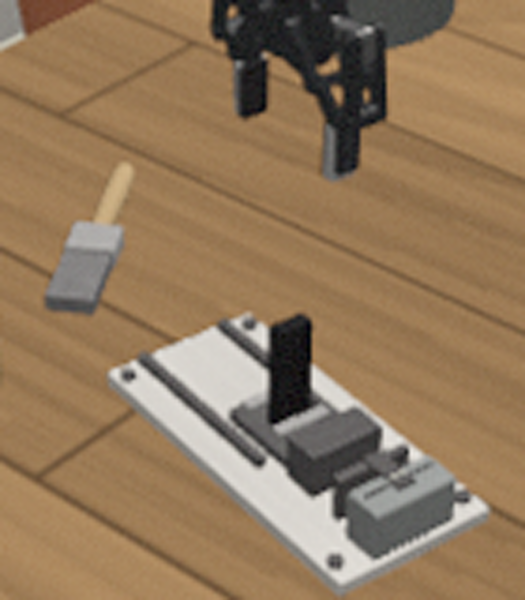

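View pics/t2.png

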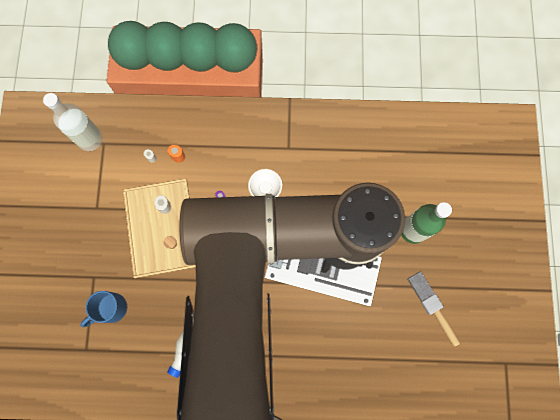

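```bash
python3 - <<'E'
from h import *
b=get_image('top');a=get_image('scene');o=get_obs();T=o['tool_pos']
for s in(-1,1):
  for w in(42.5,57):
    print(s,w,[(np.round(proj(a,T+s*w*VY+np.array([0,0,dz])),1)-[210,70])*3.75 for dz in(-4,-17,20)])
print(proj(b,T+[0,0,250]))
print(proj(a,[472,-161,110]),proj(a,[0,0,0]),proj(b,[0,0,0]))
E
```

```text
-1 42.5 [array([253.125, 154.5  ]), array([252.75, 171.75]), array([253.125, 121.5  ])]
-1 57 [array([240.   , 145.125]), array([240.   , 162.375]), array([240.   , 112.125])]
1 42.5 [array([333.375, 212.625]), array([332.625, 230.25 ]), array([334.875, 178.875])]
1 57 [array([348.  , 222.75]), array([347.25, 240.75]), array([349.5  , 189.375])]
[347.44079792 238.56337153]
[286.81346034 155.16046691] [425.13821561 136.53636163] [254.90402868 461.62959688]
```

Call:
arm_command --targets '[{"tx": 0.0,"ty": 0.0,"tz": -0.05,"yaw": 0,"claw": 0},{"tx": 0.0,"ty": 0.0,"tz": -0.1,"yaw": 0,"claw": 0},{"tx": 0.0,"ty": 0.0,"tz": -0.12,"yaw": 0,"claw": 0},{"tx": 0.0,"ty": 0.0,"tz": -0.12,"yaw": 0,"claw": 0},{"tx": 0.0,"ty": 0.0,"tz": -0.12,"yaw": 0,"claw": 0}]'

```text
time: 4.35
tool_pos: [473.2, -159.6, 101.7]
tool_rot: [-180.0, -0.0, -103.3]
ft_force: [0.4, 0.8, 0.4]
grip_width: 0.997
```

```bash
python3 - <<'E'
from h import *
o=get_obs();print(o['time'],o['tool_pos'],o['ft_force'])
a=get_image('scene');save(a,'s3')
x=cv2.resize(cv2.imread('pics/s3.png')[90:230,220:350],(743,800)[::1],interpolation=2)[:600];cv2.imwrite('pics/c6.png',x)
E
```

```text
4.35 [ 473.21434705 -159.59421035  101.73140127] [0.44781748 0.76775041 0.35166551]
```

View pics/c6.png

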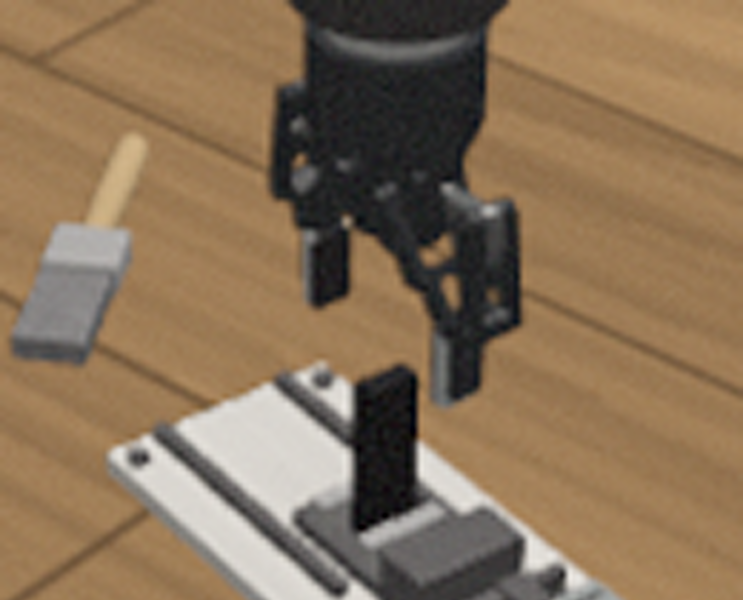

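Call:
arm_command --targets '[{"tx": 0.0,"ty": 0.0,"tz": -0.02,"yaw": 0,"claw": 0},{"tx": 0.0,"ty": 0.0,"tz": -0.025,"yaw": 0,"claw": 0},{"tx": 0.0,"ty": 0.0,"tz": -0.025,"yaw": 0,"claw": 0}]'

```text
time: 4.7
tool_pos: [472.7, -160.3, 76.7]
tool_rot: [-180.0, 0.0, -103.4]
ft_force: [-0.3, -0.8, 0.8]
grip_width: 1.003
```

```bash
python3 - <<'E'
from h import *
o=get_obs();print(o['time'],o['tool_pos'],o['ft_force'])
a=get_image('scene');save(a,'s4');b=get_image('top');save(b,'t4')
x=cv2.resize(cv2.imread('pics/s4.png')[90:230,220:350],(743,800)[::1],interpolation=2)[100:700];cv2.imwrite('pics/c7.png',x)
E
```

```text
4.7 [ 472.68496958 -160.25482037   76.6750489 ] [-0.27971735 -0.79072723  0.79016537]
```

View pics/c7.png

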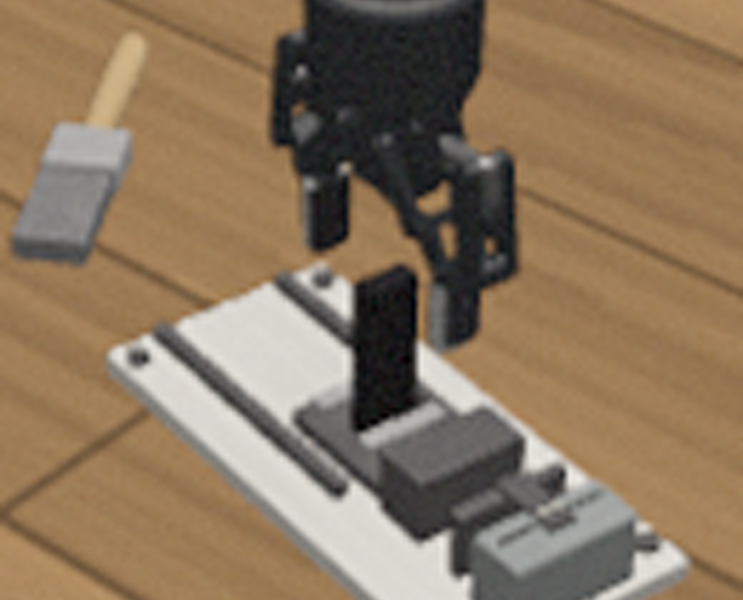

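View pics/t4.png

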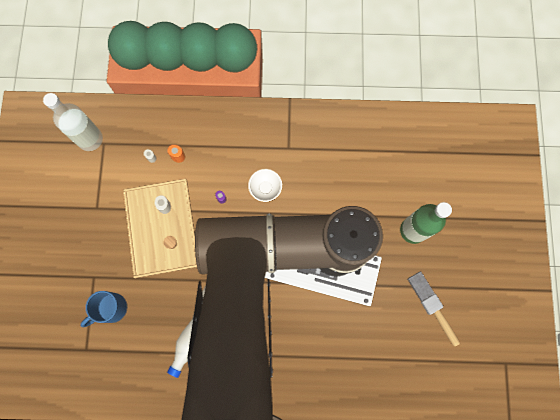

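Call:
arm_command --targets '[{"tx": 0.0,"ty": 0.0,"tz": 0.0,"yaw": 0,"claw": 120},{"tx": 0.0,"ty": 0.0,"tz": 0.0,"yaw": 0,"claw": 170},{"tx": 0.0,"ty": 0.0,"tz": 0.0,"yaw": 0,"claw": 200},{"tx": 0.0,"ty": 0.0,"tz": 0.0,"yaw": 0,"claw": 235},{"tx": 0.0,"ty": 0.0,"tz": 0.0,"yaw": 0,"claw": 235},{"tx": 0.0,"ty": 0.0,"tz": 0.0,"yaw": 0,"claw": 235}]' --grip_force 40

```text
time: 5.4
tool_pos: [472.4, -160.4, 76.2]
tool_rot: [-180.0, -0.0, -103.4]
ft_force: [-1.4, 0.3, 3.6]
grip_width: 0.155
```

```bash
python3 - <<'E'
from h import *
o=get_obs();print(o['time'],o['tool_pos'],o['ft_force'],o['grip_width']*85)
a=get_image('scene');save(a,'s5')
x=cv2.resize(cv2.imread('pics/s5.png')[90:230,220:350],(743,800)[::1],interpolation=2)[100:700];cv2.imwrite('pics/c8.png',x)
E
```

```text
5.4 [ 472.41659988 -160.42503161   76.19119157] [-1.40218453  0.31723573  3.5827689 ] 13.141897624538544
```

View pics/c8.png

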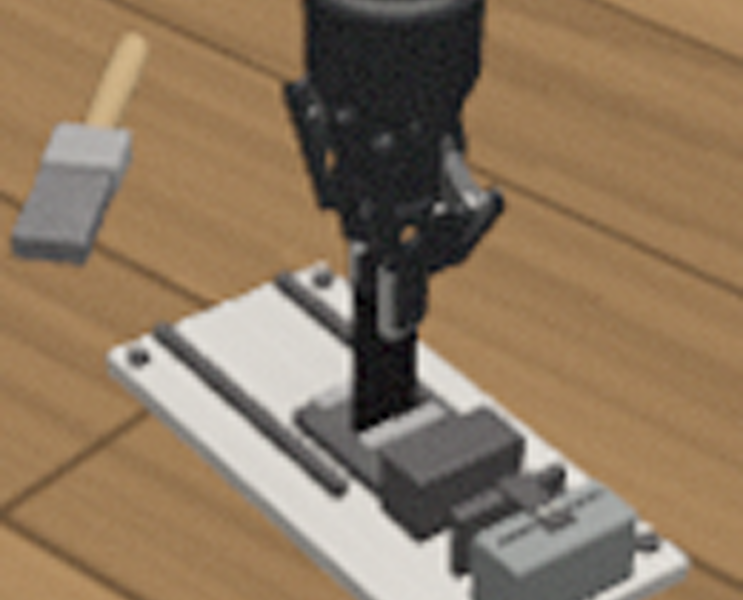

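Call:
arm_command --targets '[{"tx": -0.0014,"ty": -0.0058,"tz": 0.0,"yaw": 0,"claw": 235},{"tx": -0.0028,"ty": -0.0117,"tz": 0.0,"yaw": 0,"claw": 235},{"tx": -0.0042,"ty": -0.0175,"tz": 0.0,"yaw": 0,"claw": 235},{"tx": -0.0056,"ty": -0.0233,"tz": 0.0,"yaw": 0,"claw": 235},{"tx": -0.007,"ty": -0.0292,"tz": 0.0,"yaw": 0,"claw": 235},{"tx": -0.0083,"ty": -0.035,"tz": 0.0,"yaw": 0,"claw": 235}]'

```text
time: 6.05
tool_pos: [464.3, -194.8, 76.1]
tool_rot: [-180.0, 0.1, -103.4]
ft_force: [-0.6, 11.1, 6.1]
grip_width: 0.152
```

Call:
arm_command --targets '[{"tx": -0.0014,"ty": -0.0058,"tz": 0.0,"yaw": 0,"claw": 235},{"tx": -0.0028,"ty": -0.0117,"tz": 0.0,"yaw": 0,"claw": 235},{"tx": -0.0042,"ty": -0.0175,"tz": 0.0,"yaw": 0,"claw": 235},{"tx": -0.0056,"ty": -0.0233,"tz": 0.0,"yaw": 0,"claw": 235},{"tx": -0.0056,"ty": -0.0233,"tz": 0.0,"yaw": 0,"claw": 235}]'

```text
time: 6.55
tool_pos: [458.5, -218.7, 76.1]
tool_rot: [-180.0, 0.1, -103.4]
ft_force: [-0.9, 5.6, 6.0]
grip_width: 0.155
```

```bash
python3 - <<'E'
from h import *
o=get_obs();print(o['time'],o['tool_pos'],o['ft_force'],o['grip_width']*85)
a=get_image('scene');save(a,'s6')
x=cv2.resize(cv2.imread('pics/s6.png')[90:230,220:350],(743,800)[::1],interpolation=2)[100:700];cv2.imwrite('pics/c9.png',x)
E
```

```text
6.55 [ 458.5443851  -218.73611812   76.13989656] [-0.86567171  5.64935966  5.97284287] 13.151122605799934
```

View pics/c9.png

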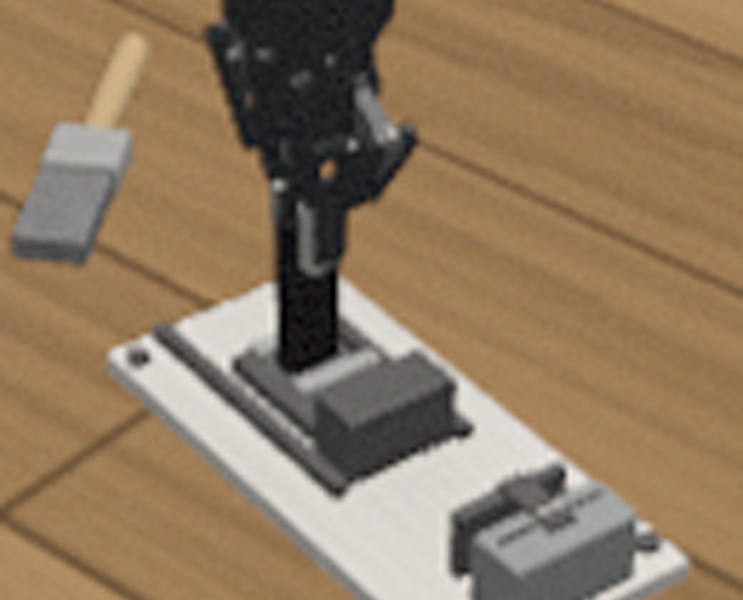

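Call:
arm_command --targets '[{"tx": 0.0,"ty": 0.0,"tz": 0.0,"yaw": 0,"claw": 120},{"tx": 0.0,"ty": 0.0,"tz": 0.0,"yaw": 0,"claw": 60},{"tx": 0.0,"ty": 0.0,"tz": 0.0,"yaw": 0,"claw": 0},{"tx": 0.0,"ty": 0.0,"tz": 0.0,"yaw": 0,"claw": 0},{"tx": 0.0,"ty": 0.0,"tz": 0.05,"yaw": 0,"claw": 0},{"tx": 0.0,"ty": 0.0,"tz": 0.1,"yaw": 0,"claw": 0},{"tx": 0.0,"ty": 0.0,"tz": 0.12,"yaw": 0,"claw": 0},{"tx": 0.0,"ty": 0.0,"tz": 0.12,"yaw": 0,"claw": 0}]'

```text
time: 7.4
tool_pos: [460.5, -219.2, 199.8]
tool_rot: [-179.6, 0.0, -103.4]
ft_force: [1.1, 0.0, -0.7]
grip_width: 1.002
```

Call:
arm_command --targets '[{"tx": 0.164,"ty": 0.484,"tz": 0.0,"yaw": -64,"claw": 0},{"tx": 0.164,"ty": 0.484,"tz": 0.0,"yaw": -64,"claw": 0},{"tx": 0.164,"ty": 0.484,"tz": 0.0,"yaw": -64,"claw": 0},{"tx": 0.164,"ty": 0.484,"tz": 0.0,"yaw": -64,"claw": 0},{"tx": 0.164,"ty": 0.484,"tz": 0.0,"yaw": -64,"claw": 0},{"tx": 0.164,"ty": 0.484,"tz": 0.0,"yaw": -64,"claw": 0},{"tx": 0.164,"ty": 0.484,"tz": 0.0,"yaw": -64,"claw": 0},{"tx": 0.164,"ty": 0.484,"tz": 0.0,"yaw": -64,"claw": 0},{"tx": 0.164,"ty": 0.484,"tz": 0.0,"yaw": -64,"claw": 0},{"tx": 0.164,"ty": 0.484,"tz": 0.0,"yaw": -64,"claw": 0},{"tx": 0.164,"ty": 0.484,"tz": 0.0,"yaw": -64,"claw": 0},{"tx": 0.164,"ty": 0.484,"tz": 0.0,"yaw": -64,"claw": 0}]'

```text
time: 8.6
tool_pos: [622.8, 269.1, 193.2]
tool_rot: [-179.9, -0.1, -167.2]
ft_force: [0.3, 0.2, -0.4]
grip_width: 0.997
```

```bash
python3 - <<'E'
from h import *
o=get_obs();print(o['time'],o['tool_pos'],o['tool_rot'],o['ft_force'],o['grip_width']*85)
a=get_image('scene');save(a,'s7');b=get_image('top');save(b,'t7')
x=cv2.resize(cv2.imread('pics/s7.png')[180:340,320:480],(600,600),interpolation=2);cv2.imwrite('pics/c10.png',x)
E
```

```text
8.6 [622.77364475 269.12432601 193.16056755] [-1.79944639e+02 -1.29702145e-01 -1.67234217e+02] [ 0.29333415  0.15168375 -0.43134907] 84.76309670590469
```

View pics/c10.png

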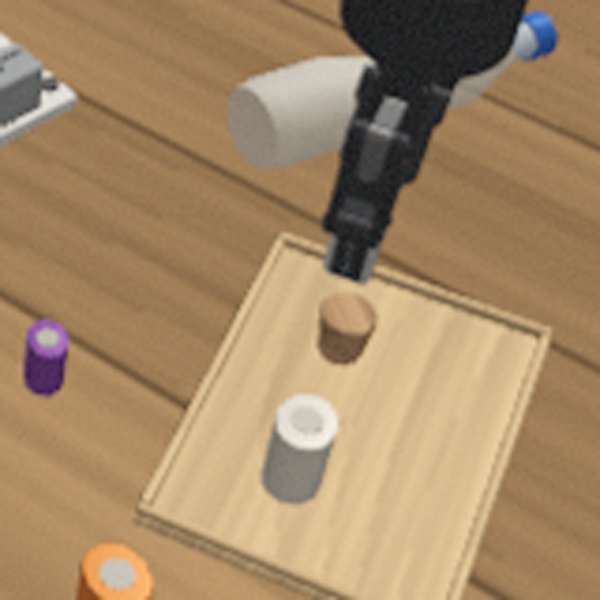

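View pics/t7.png

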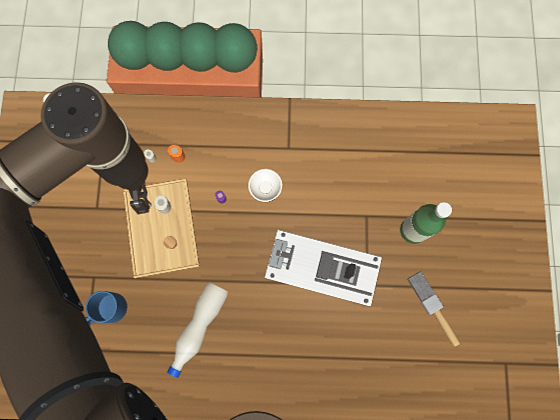

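```bash
python3 - <<'E'
from h import *
a=get_image('scene');b=get_image('top')
o=get_obs();T=np.array(o['tool_pos']);X=np.array([np.cos(np.radians(12.6)),np.sin(np.radians(12.6)),0])
print(o['tool_pos'])
for s in(-1,0,1):
  for dz in(-17,-4,16):
    q=T+s*45*X+[0,0,dz]; print(s,dz,proj(a,q).round(1),proj(b,q).round(1))
x=np.hstack([cv2.resize(a['color'][200:270,385:445],(343,400),interpolation=2),cv2.resize(b['color'][170:220,115:175],(457,380),interpolation=2)[:400] if 0 else cv2.copyMakeBorder(cv2.resize(b['color'][170:220,115:175],(457,381),interpolation=2),0,19,0,0,0)])
cv2.imwrite('pics/c11.png',x[:,:,::-1])
E
```

```text
[621.90768282 264.51151133 195.08975328]
-1 -17 [419.  234.2] [151.6 208.9]
-1 -4 [420.3 229.4] [150.3 207.7]
-1 16 [422.5 221.7] [148.2 205.8]
0 -17 [412.2 249.3] [148.9 190.5]
0 -4 [413.5 244.4] [147.6 189.1]
0 16 [415.6 236.7] [145.5 186.9]
1 -17 [404.9 265.4] [146.3 172.4]
1 -4 [406.2 260.5] [145.  170.8]
1 16 [408.3 252.8] [142.8 168.3]
```

View pics/c11.png

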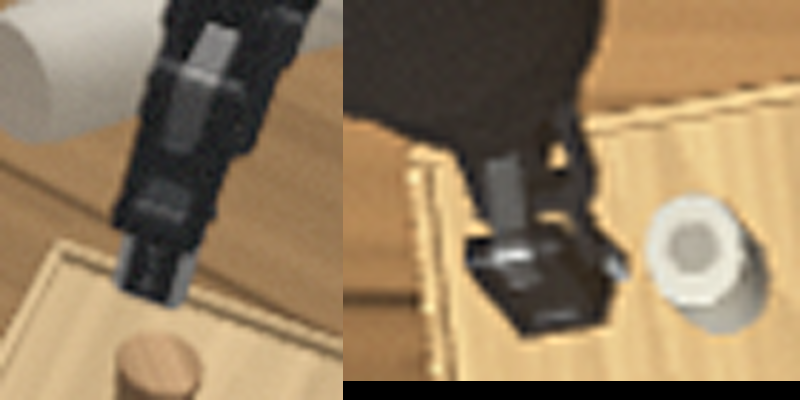

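Call:
arm_command --targets '[{"tx": 0.0,"ty": 0.0,"tz": -0.05,"yaw": 0,"claw": 0},{"tx": 0.0,"ty": 0.0,"tz": -0.1,"yaw": 0,"claw": 0},{"tx": 0.0,"ty": 0.0,"tz": -0.13,"yaw": 0,"claw": 0},{"tx": 0.0,"ty": 0.0,"tz": -0.15,"yaw": 0,"claw": 0},{"tx": 0.0,"ty": 0.0,"tz": -0.166,"yaw": 0,"claw": 0},{"tx": 0.0,"ty": 0.0,"tz": -0.166,"yaw": 0,"claw": 0}]'

```text
time: 9.4
tool_pos: [620.9, 263.0, 27.7]
tool_rot: [-179.9, -0.2, -167.5]
ft_force: [-0.4, 0.5, -0.5]
grip_width: 1.002
```

```bash
python3 - <<'E'
from h import *
o=get_obs();print(o['time'],o['tool_pos'],o['tool_rot'],o['ft_force'],o['grip_width']*85)
a=get_image('scene');save(a,'s8');b=get_image('top');save(b,'t8')
x=np.hstack([cv2.resize(a['color'][230:330,360:460],(400,400),interpolation=2),cv2.resize(b['color'][160:260,110:210],(400,400),interpolation=2)])
cv2.imwrite('pics/c12.png',x[:,:,::-1])
E
```

```text
9.4 [620.90018769 263.02926348  27.71984257] [-179.91533965   -0.22835031 -167.51242742] [-0.35567931  0.52825762 -0.46383668] 85.20790573096833
```

View pics/c12.png

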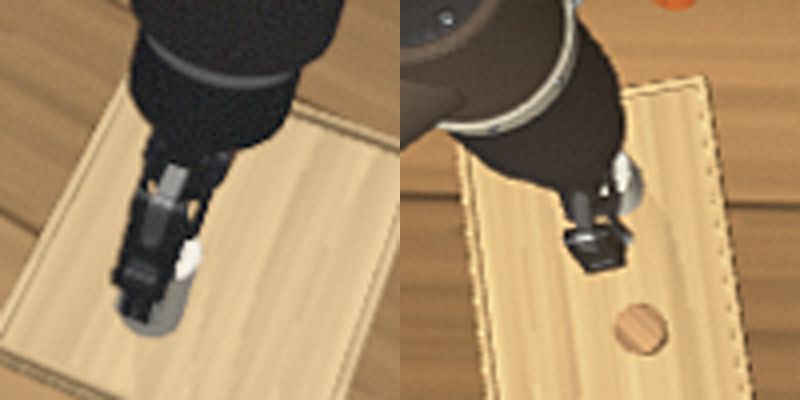

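```bash
python3 - <<'E'
from h import *
o=get_obs();T=np.array(o['tool_pos']);print(T)
a=get_image('scene');b=get_image('top')
X=np.array([np.cos(np.radians(12.5)),np.sin(np.radians(12.5)),0]);Y=np.array([-X[1],X[0],0])
v=[]
for p,(r0,c0) in((a,(230,360)),(b,(160,110))):
    S=4; im=cv2.resize(np.ascontiguousarray(p['color'][r0:r0+100,c0:c0+100]),(400,400),interpolation=2)
    for s,col in((1,(255,0,0)),(-1,(0,255,0))):
        for z in(T[2]-4,T[2]+16):
            c=T.copy();c[2]=z
            q=[proj(p,c+s*42.5*X+w*11*Y) for w in(-1,1)]+[proj(p,c+s*57*X+w*11*Y) for w in(1,-1)]
            cv2.polylines(im,[np.int32([((u[0]-c0)*4+2,(u[1]-r0)*4+2) for u in q])],True,col,1)
    h=np.array([proj(p,x) for x in stoppts(622.3,265.2,12.4,6)])
    for k in(0,60): cv2.polylines(im,[np.int32((h[k:k+60]-[c0,r0])*4+2)],True,(0,0,255),1)
    v.append(im)
cv2.imwrite('pics/c13.png',np.hstack(v)[:,:,::-1])
E
```

```text
[622.64249185 264.46529788  30.61685694]
```

View pics/c13.png

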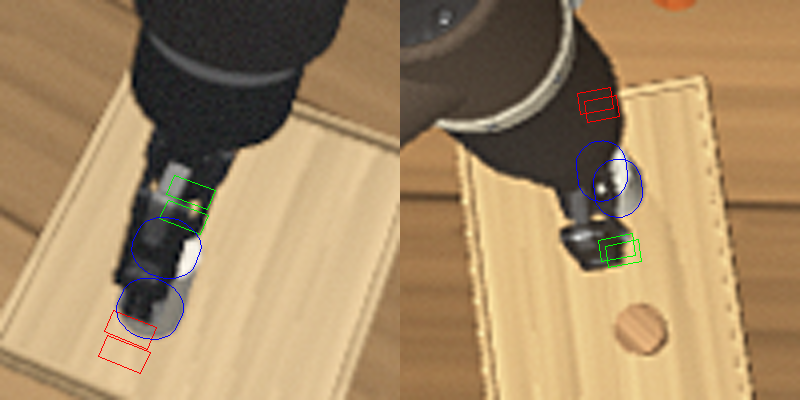

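Call:
arm_command --targets '[{"tx": 0.0,"ty": 0.0,"tz": -0.005,"yaw": 0,"claw": 60},{"tx": 0.0,"ty": 0.0,"tz": -0.005,"yaw": 0,"claw": 90},{"tx": 0.0,"ty": 0.0,"tz": -0.005,"yaw": 0,"claw": 115},{"tx": 0.0,"ty": 0.0,"tz": -0.005,"yaw": 0,"claw": 140},{"tx": 0.0,"ty": 0.0,"tz": -0.005,"yaw": 0,"claw": 160},{"tx": 0.0,"ty": 0.0,"tz": -0.005,"yaw": 0,"claw": 160}]' --grip_force 30

```text
time: 10.2
tool_pos: [622.6, 265.4, 25.5]
tool_rot: [180.0, 0.0, -167.4]
ft_force: [-1.4, -0.9, 4.4]
grip_width: 0.457
```

```bash
python3 - <<'E'
from h import *
o=get_obs();print(o['time'],o['tool_pos'],o['tool_rot'],o['ft_force'],o['grip_width']*85)
a=get_image('scene');b=get_image('top')
x=np.hstack([cv2.resize(a['color'][230:330,360:460],(400,400),interpolation=2),cv2.resize(b['color'][160:260,110:210],(400,400),interpolation=2)])
cv2.imwrite('pics/c14.png',x[:,:,::-1])
E
```

```text
10.2 [622.56429199 265.42319595  25.46892808] [ 1.79994472e+02  2.27962772e-02 -1.67401380e+02] [-1.36285896 -0.8810885   4.41518764] 38.814534975216915
```

View pics/c14.png

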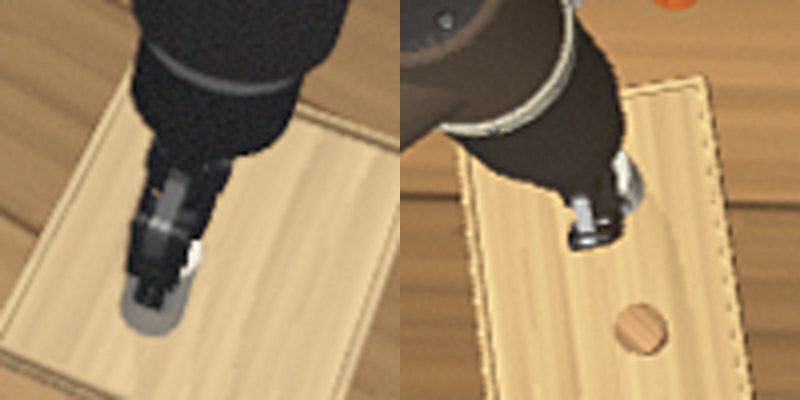

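Call:
arm_command --targets '[{"tx": 0.0,"ty": 0.0,"tz": 0.02,"yaw": 0,"claw": 160},{"tx": 0.0,"ty": 0.0,"tz": 0.06,"yaw": 0,"claw": 160},{"tx": 0.0,"ty": 0.0,"tz": 0.1,"yaw": 0,"claw": 160},{"tx": 0.0,"ty": 0.0,"tz": 0.12,"yaw": 0,"claw": 160},{"tx": 0.0,"ty": 0.0,"tz": 0.12,"yaw": 0,"claw": 160}]'

```text
time: 10.8
tool_pos: [624.2, 266.4, 148.9]
tool_rot: [179.9, 0.3, -167.4]
ft_force: [-0.1, -0.5, -1.0]
grip_width: 0.455
```

```bash
python3 - <<'E'
from h import *
o=get_obs();print(o['time'],o['tool_pos'],o['ft_force'],o['grip_width']*85)
a=get_image('scene');b=get_image('top');save(a,'s9');save(b,'t9')
cv2.imwrite('pics/c15.png',cv2.resize(b['color'][225:310,260:385],(800,544),interpolation=2)[:,:,::-1])
cv2.imwrite('pics/c16.png',cv2.resize(a['color'][150:225,235:345],(800,545),interpolation=2)[:,:,::-1])
cv2.imwrite('pics/c17.png',cv2.resize(a['color'][190:320,350:460],(500,590),interpolation=2)[:,:,::-1])
E
```

```text
10.8 [624.17911563 266.43614627 148.85089103] [-0.10137861 -0.53790478 -0.96406635] 38.70934114861022
```

View pics/c15.png

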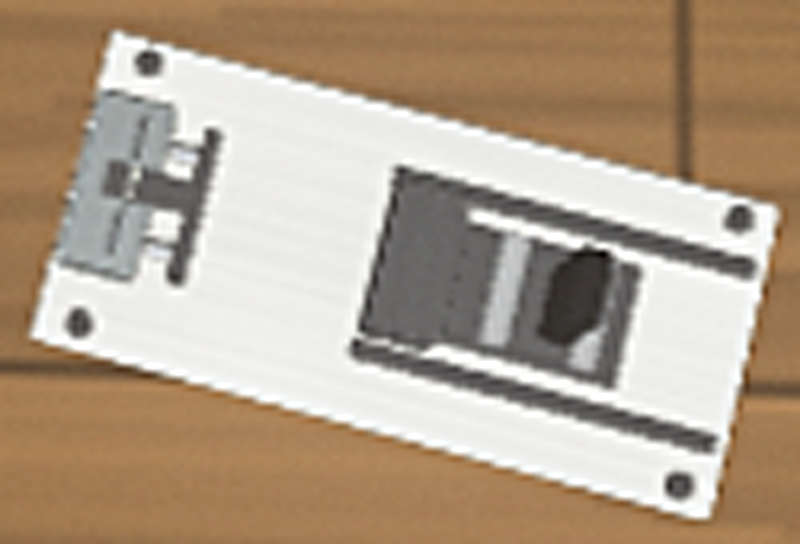

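View pics/c16.png

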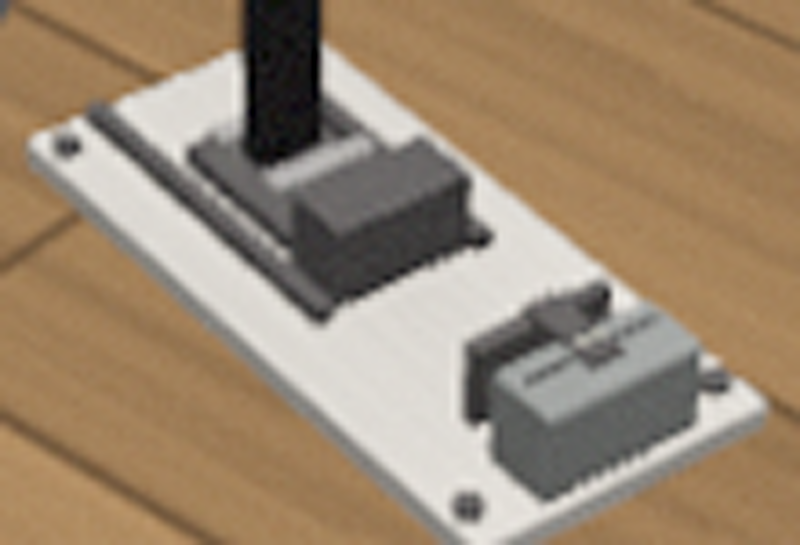

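View pics/c17.png

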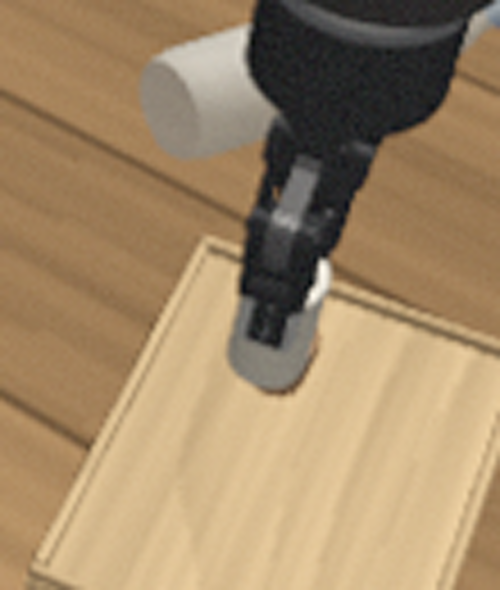

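```bash
python3 - <<'E'
from h import *
a=get_image('scene');b=get_image('top')
C=np.array([472,-159.,12])
def rel(q): q=np.array(q);return ((q-C)@VX).round(1),((q-C)@VY).round(1)
u=lambda x,y:((x+.5)/6.4-.5+260,(y+.5)/6.4-.5+225)
print('plate ends',[rel(onz(b,u(*k),50)) for k in((222,130),(185,285))])
print('jaw ends z14',[rel(onz(b,u(*k),14)) for k in((398,168),(358,338))],'z50',[rel(onz(b,u(*k),50)) for k in((398,168),(358,338))])
print('bed corners',[rel(onz(b,u(*k),12)) for k in((112,30),(778,206),(712,522),(32,340))])
s=800/110; w=lambda x,y:((x+.5)/s-.5+235,(y+.5)/s-.5+150)
print('scene jaw foot',[rel(onz(a,w(*k),14)) for k in((330,303),(468,235))],'jaw top front',[rel(onz(a,w(*k),50)) for k in((337,238),(470,180))])
print('scene plate top front-left corner', rel(onz(a,w(465,350),50)), rel(onz(a,w(605,290),50)),'foot',rel(onz(a,w(466,418),14)))
print('scene bed corners',[rel(onz(a,w(*k),12)) for k in((28,148),(768,405),(240,48))])
print('bar when pulled (TCP)',rel([458.5,-218.7,12]))
E
```

```text
plate ends [(np.float64(31.2), np.float64(85.7)), (np.float64(-31.9), np.float64(84.4))]
jaw ends z14 [(np.float64(40.2), np.float64(12.8)), (np.float64(-30.7), np.float64(11.9))] z50 [(np.float64(34.6), np.float64(14.7)), (np.float64(-34.4), np.float64(13.8))]
bed corners [(np.float64(65.5), np.float64(139.8)), (np.float64(65.4), np.float64(-139.9)), (np.float64(-64.5), np.float64(-141.7)), (np.float64(-65.3), np.float64(138.2))]
scene jaw foot [(np.float64(29.9), np.float64(10.2)), (np.float64(-34.4), np.float64(8.3))] jaw top front [(np.float64(32.6), np.float64(17.5)), (np.float64(-25.7), np.float64(18.6))]
scene plate top front-left corner (np.float64(33.2), np.float64(91.6)) (np.float64(-25.7), np.float64(94.7)) foot (np.float64(28.4), np.float64(87.9))
scene bed corners [(np.float64(67.2), np.float64(-132.4)), (np.float64(-62.9), np.float64(142.4)), (np.float64(-35.2), np.float64(-138.3))]
bar when pulled (TCP) (np.float64(0.7), np.float64(-61.2))
```

Call:
arm_command --targets '[{"tx": -0.012,"ty": -0.031,"tz": 0.0,"yaw": -3,"claw": 160},{"tx": -0.026,"ty": -0.071,"tz": 0.0,"yaw": -6,"claw": 160},{"tx": -0.042,"ty": -0.115,"tz": 0.0,"yaw": -9,"claw": 160},{"tx": -0.058,"ty": -0.159,"tz": 0.0,"yaw": -12,"claw": 160},{"tx": -0.074,"ty": -0.203,"tz": 0.0,"yaw": -15,"claw": 160},{"tx": -0.09,"ty": -0.247,"tz": 0.0,"yaw": -18,"claw": 160},{"tx": -0.106,"ty": -0.291,"tz": 0.0,"yaw": -21,"claw": 160},{"tx": -0.122,"ty": -0.332,"tz": 0.0,"yaw": -24,"claw": 160},{"tx": -0.133,"ty": -0.362,"tz": 0.0,"yaw": -26,"claw": 160},{"tx": -0.138,"ty": -0.376,"tz": 0.0,"yaw": -26,"claw": 160},{"tx": -0.138,"ty": -0.376,"tz": 0.0,"yaw": -26,"claw": 160}]'

```text
time: 12.1
tool_pos: [483.4, -112.1, 144.2]
tool_rot: [-180.0, -0.1, 166.5]
ft_force: [0.4, -0.8, -1.5]
grip_width: 0.456
```

Call:
arm_command --targets '[{"tx": 0.0,"ty": 0.0,"tz": -0.03,"yaw": 0,"claw": 160},{"tx": 0.0,"ty": 0.0,"tz": -0.05,"yaw": 0,"claw": 160},{"tx": 0.0,"ty": 0.0,"tz": -0.05,"yaw": 0,"claw": 160}]'

```text
time: 12.4
tool_pos: [482.7, -110.0, 92.1]
tool_rot: [-179.9, -0.3, 166.6]
ft_force: [-0.2, -0.5, 0.4]
grip_width: 0.453
```

```bash
python3 - <<'E'
from h import *
o=get_obs();print(o['time'],o['tool_pos'],o['tool_rot'],o['ft_force'],o['grip_width']*85)
a=get_image('scene');b=get_image('top');save(a,'s10');save(b,'t10')
cv2.imwrite('pics/c18.png',cv2.resize(a['color'][100:225,225:345],(576,600),interpolation=2)[:,:,::-1])
E
```

```text
12.4 [ 482.70153069 -110.04479062   92.12403199] [-179.90809148   -0.31172182  166.62722267] [-0.20765576 -0.52570112  0.37045041] 38.53175067728312
```

View pics/c18.png

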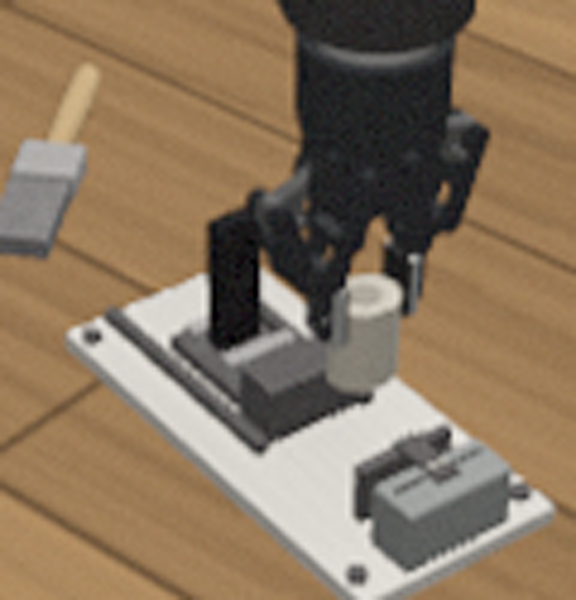

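View pics/t10.png

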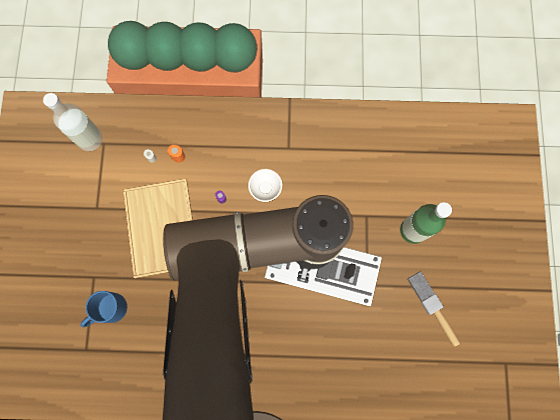

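```bash
python3 - <<'E'
from h import *
a=get_image('scene');o=get_obs();T=o['tool_pos'];print(T)
for k,(dy,dz) in enumerate(((0,0),(5,0),(0,6))):
    im=cv2.resize(np.ascontiguousarray(a['color'][140:190,280:320]),(480,600),interpolation=2)
    q=T+dy*VY
    h=np.array([proj(a,x) for x in stoppts(q[0],q[1],-13.4,T[2]-19.3+dz)])
    for j in(0,60): cv2.polylines(im,[np.int32((h[j:j+60]-[280,140]+.5)*12)],True,(255,0,0),1)
    cv2.imwrite(f'pics/d{k}.png',im[:,:,::-1])
cv2.imwrite('pics/d.png',np.hstack([cv2.imread(f'pics/d{k}.png')[:, 0:400][:, :264] if 0 else cv2.resize(cv2.imread(f'pics/d{k}.png'),(264,330)) for k in range(3)]))
E
```

```text
[ 485.29859928 -110.16270434   95.53771736]
```

View pics/d.png

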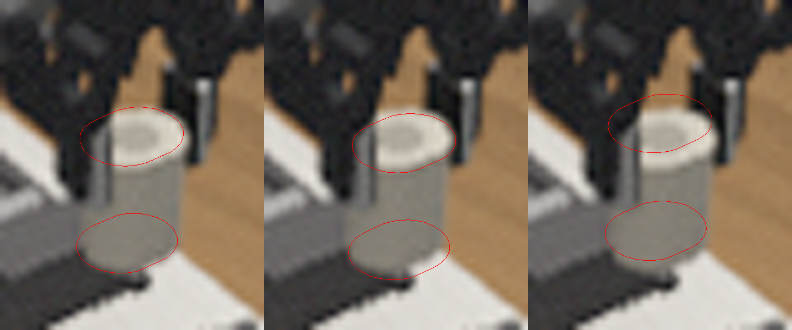

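Call:
arm_command --targets '[{"tx": 0.0,"ty": 0.0,"tz": -0.025,"yaw": 0,"claw": 160},{"tx": 0.0,"ty": 0.0,"tz": -0.045,"yaw": 0,"claw": 160},{"tx": 0.0,"ty": 0.0,"tz": -0.055,"yaw": 0,"claw": 160},{"tx": 0.0,"ty": 0.0,"tz": -0.06,"yaw": 0,"claw": 160},{"tx": 0.0,"ty": 0.0,"tz": -0.062,"yaw": 0,"claw": 160},{"tx": 0.0,"ty": 0.0,"tz": -0.063,"yaw": 0,"claw": 160},{"tx": 0.0,"ty": 0.0,"tz": -0.063,"yaw": 0,"claw": 160}]'

```text
time: 13.25
tool_pos: [484.9, -110.6, 32.6]
tool_rot: [180.0, 0.1, 166.6]
ft_force: [-0.2, -0.1, -1.0]
grip_width: 0.455
```

```bash
python3 - <<'E'
from h import *
o=get_obs();print(o['time'],o['tool_pos'],o['tool_rot'],o['ft_force'],o['grip_width']*85)
a=get_image('scene');save(a,'s11')
o=get_obs();print(o['tool_pos'],o['ft_force'])
cv2.imwrite('pics/c19.png',cv2.resize(a['color'][100:225,225:345],(576,600),interpolation=2)[:,:,::-1])
E
```

```text
13.25 [ 484.93974376 -110.64491889   32.62021277] [1.79979987e+02 5.91846097e-02 1.66595651e+02] [-0.17338358 -0.11871595 -0.96228071] 38.67874143712772
[ 484.91664538 -110.6617755    32.62933463] [-0.50038203 -0.44095586 -0.24233327]
```

View pics/c19.png

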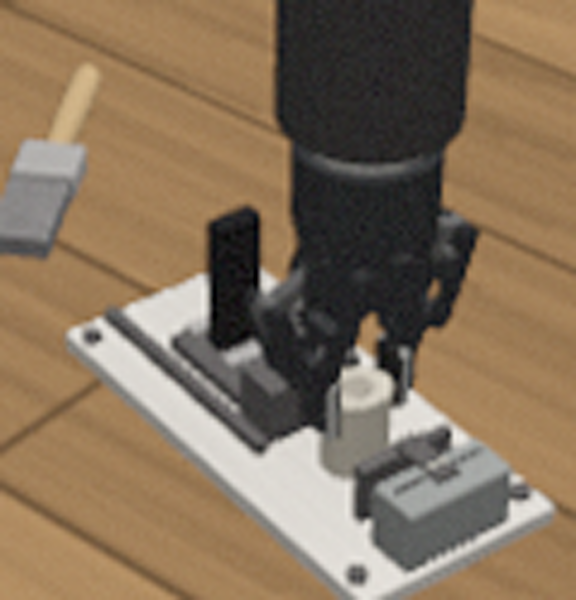

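Call:
arm_command --targets '[{"tx": 0.0,"ty": 0.0,"tz": -0.0007,"yaw": 0,"claw": 160},{"tx": 0.0,"ty": 0.0,"tz": -0.0012,"yaw": 0,"claw": 160},{"tx": 0.0,"ty": 0.0,"tz": -0.0012,"yaw": 0,"claw": 160}]'

```text
time: 13.6
tool_pos: [484.8, -110.7, 31.4]
tool_rot: [180.0, 0.0, 166.6]
ft_force: [-1.5, -0.5, 5.2]
grip_width: 0.454
```

Contact with the bed is felt (5 N). Releasing and rising.

Call:
arm_command --targets '[{"tx": 0.0,"ty": 0.0,"tz": 0.0,"yaw": 0,"claw": 110},{"tx": 0.0,"ty": 0.0,"tz": 0.0,"yaw": 0,"claw": 80},{"tx": 0.0,"ty": 0.0,"tz": 0.0,"yaw": 0,"claw": 40},{"tx": 0.0,"ty": 0.0,"tz": 0.0,"yaw": 0,"claw": 0},{"tx": 0.0,"ty": 0.0,"tz": 0.02,"yaw": 0,"claw": 0},{"tx": 0.0,"ty": 0.0,"tz": 0.06,"yaw": 0,"claw": 0},{"tx": 0.0,"ty": 0.0,"tz": 0.11,"yaw": 0,"claw": 0},{"tx": 0.0,"ty": 0.0,"tz": 0.15,"yaw": 0,"claw": 0},{"tx": 0.0,"ty": 0.0,"tz": 0.17,"yaw": 0,"claw": 0}]'

```text
time: 14.5
tool_pos: [485.9, -110.8, 204.9]
tool_rot: [179.9, 0.3, 166.6]
ft_force: [0.6, -0.4, -0.8]
grip_width: 0.999
```

Call:
arm_command --targets '[{"tx": 0.05,"ty": 0.2,"tz": 0.0,"yaw": 0,"claw": 0},{"tx": 0.05,"ty": 0.2,"tz": 0.0,"yaw": 0,"claw": 0},{"tx": 0.05,"ty": 0.2,"tz": 0.0,"yaw": 0,"claw": 0},{"tx": 0.05,"ty": 0.2,"tz": 0.0,"yaw": 0,"claw": 0},{"tx": 0.05,"ty": 0.2,"tz": 0.0,"yaw": 0,"claw": 0}]'

```text
time: 15.0
tool_pos: [535.6, 93.6, 200.5]
tool_rot: [180.0, 0.0, 166.8]
ft_force: [-0.0, -0.7, 0.0]
grip_width: 1.002
```

```bash
python3 - <<'E'
from h import *
o=get_obs();print(o['time'],o['tool_pos'],o['tool_rot'],o['ft_force'],o['grip_width']*85)
a=get_image('scene');b=get_image('top');save(a,'s12');save(b,'t12')
cv2.imwrite('pics/c20.png',cv2.resize(a['color'][125:225,225:345],(720,600),interpolation=2)[:,:,::-1])
cv2.imwrite('pics/c21.png',cv2.resize(b['color'][225:310,260:385],(800,544),interpolation=2)[:,:,::-1])
E
```

```text
15.0 [535.57714583  93.55766466 200.52164164] [1.79977909e+02 2.44149729e-02 1.66790119e+02] [-0.00376235 -0.66486108  0.01300076] 85.12795271637854
```

View pics/c20.png

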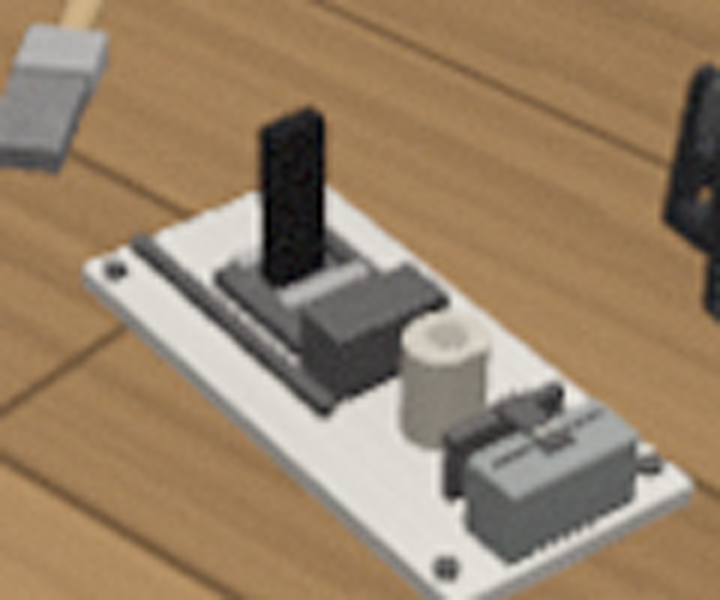

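View pics/c21.png

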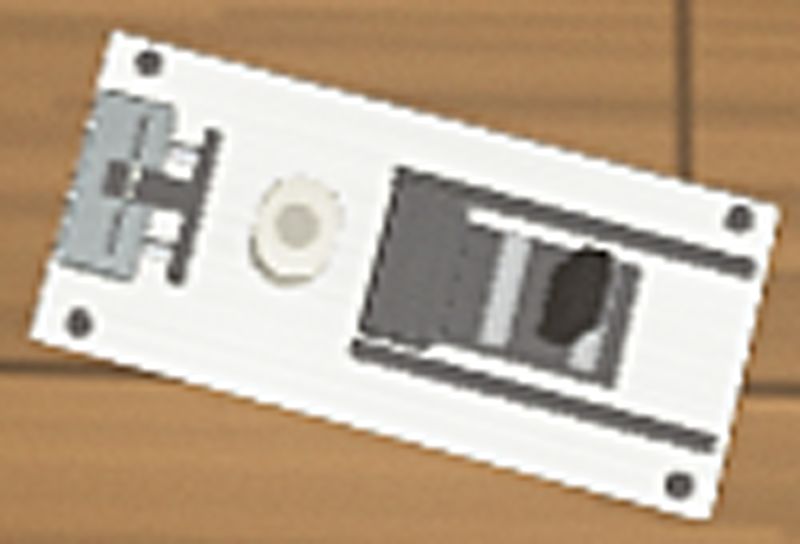

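```bash
python3 - <<'E'
from h import *
a=get_image('scene');b=get_image('top')
C=np.array([472,-159.,12])
def rel(q): q=np.array(q);return ((q-C)@VX).round(1),((q-C)@VY).round(1)
u=lambda x,y:((x+.5)/6.4-.5+260,(y+.5)/6.4-.5+225)
print('stopper inner ring z62',rel(onz(b,u(297,226),62)),'outer',rel(onz(b,u(301,228),62)))
s=6.; w=lambda x,y:((x+.5)/s-.5+225,(y+.5)/s-.5+125)
print('scene stopper top',rel(onz(a,w(446,340),62)), 'scene bed lateral edges',rel(onz(a,w(82,270),12)),rel(onz(a,w(692,487),12)))
print(proj(b,[472,-159,12]))
E
```

```text
stopper inner ring z62 (np.float64(0.4), np.float64(48.0)) outer (np.float64(0.0), np.float64(46.3))
scene stopper top (np.float64(2.1), np.float64(52.6)) scene bed lateral edges (np.float64(66.8), np.float64(-134.0)) (np.float64(-61.2), np.float64(143.5))
[322.77671988 267.14229729]
```

Call:
arm_command --targets '[{"tx": -0.076,"ty": -0.308,"tz": 0.0,"yaw": 90,"claw": 0},{"tx": -0.076,"ty": -0.308,"tz": 0.0,"yaw": 90,"claw": 0},{"tx": -0.076,"ty": -0.308,"tz": 0.0,"yaw": 90,"claw": 0},{"tx": -0.076,"ty": -0.308,"tz": 0.0,"yaw": 90,"claw": 0},{"tx": -0.076,"ty": -0.308,"tz": 0.0,"yaw": 90,"claw": 0},{"tx": -0.076,"ty": -0.308,"tz": 0.0,"yaw": 90,"claw": 0},{"tx": -0.076,"ty": -0.308,"tz": 0.0,"yaw": 90,"claw": 0},{"tx": -0.076,"ty": -0.308,"tz": 0.0,"yaw": 90,"claw": 0},{"tx": -0.076,"ty": -0.308,"tz": 0.0,"yaw": 90,"claw": 0},{"tx": -0.076,"ty": -0.308,"tz": 0.0,"yaw": 90,"claw": 0},{"tx": -0.076,"ty": -0.308,"tz": 0.0,"yaw": 90,"claw": 0},{"tx": -0.076,"ty": -0.308,"tz": 0.0,"yaw": 90,"claw": 0}]'

```text
time: 16.4
tool_pos: [457.3, -219.9, 201.0]
tool_rot: [-180.0, 0.0, -103.4]
ft_force: [0.1, -0.1, -0.4]
grip_width: 0.999
```

Call:
arm_command --targets '[{"tx": 0.0,"ty": 0.0,"tz": -0.05,"yaw": 0,"claw": 0},{"tx": 0.0,"ty": 0.0,"tz": -0.09,"yaw": 0,"claw": 0},{"tx": 0.0,"ty": 0.0,"tz": -0.115,"yaw": 0,"claw": 0},{"tx": 0.0,"ty": 0.0,"tz": -0.125,"yaw": 0,"claw": 0},{"tx": 0.0,"ty": 0.0,"tz": -0.125,"yaw": 0,"claw": 0},{"tx": 0.0,"ty": 0.0,"tz": -0.125,"yaw": 0,"claw": 120},{"tx": 0.0,"ty": 0.0,"tz": -0.125,"yaw": 0,"claw": 170},{"tx": 0.0,"ty": 0.0,"tz": -0.125,"yaw": 0,"claw": 200},{"tx": 0.0,"ty": 0.0,"tz": -0.125,"yaw": 0,"claw": 235},{"tx": 0.0,"ty": 0.0,"tz": -0.125,"yaw": 0,"claw": 235},{"tx": 0.0,"ty": 0.0,"tz": -0.125,"yaw": 0,"claw": 235}]' --grip_force 40

```text
time: 17.5
tool_pos: [458.8, -218.7, 76.4]
tool_rot: [-180.0, 0.0, -103.4]
ft_force: [-0.5, 2.1, 5.9]
grip_width: 0.152
```

```bash
python3 - <<'E'
from h import *
o=get_obs();print(o['time'],o['tool_pos'],o['tool_rot'],o['ft_force'],o['grip_width']*85)
C=np.array([472,-159.,12]);print((o['tool_pos']-C)@VX,(o['tool_pos']-C)@VY)
a=get_image('scene');save(a,'s13')
cv2.imwrite('pics/c22.png',cv2.resize(a['color'][125:225,225:345],(720,600),interpolation=2)[:,:,::-1])
E
```

```text
17.5 [ 458.77570658 -218.67152823   76.43140962] [-1.79950996e+02  1.59087346e-03 -1.03398388e+02] [-0.54491641  2.06117738  5.90661902] 12.954329323216552
0.9644779169330033 -61.111725551817294
```

View pics/c22.png

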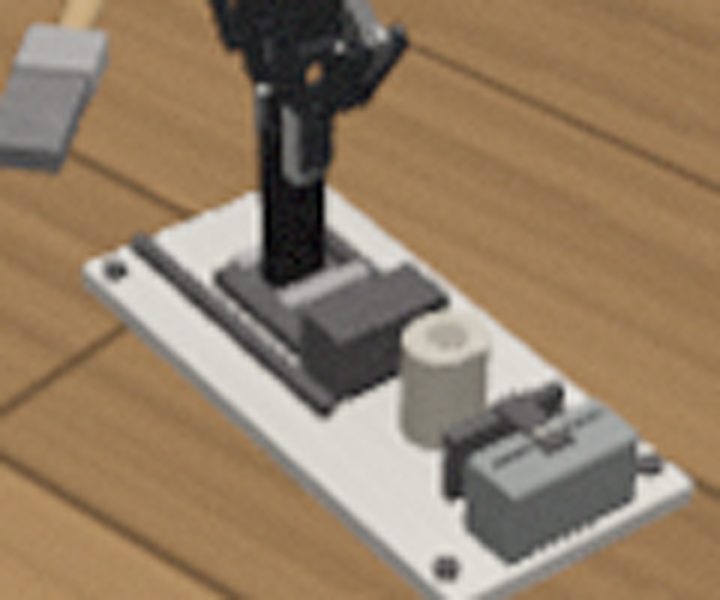

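Call:
arm_command --targets '[{"tx": 0.0009,"ty": 0.0039,"tz": 0.0,"yaw": 0,"claw": 235},{"tx": 0.0019,"ty": 0.0078,"tz": 0.0,"yaw": 0,"claw": 235},{"tx": 0.0028,"ty": 0.0117,"tz": 0.0,"yaw": 0,"claw": 235},{"tx": 0.0037,"ty": 0.0156,"tz": 0.0,"yaw": 0,"claw": 235},{"tx": 0.0046,"ty": 0.0195,"tz": 0.0,"yaw": 0,"claw": 235},{"tx": 0.0056,"ty": 0.0233,"tz": 0.0,"yaw": 0,"claw": 235}]'

```text
time: 18.15
tool_pos: [463.9, -196.8, 76.5]
tool_rot: [-180.0, -0.1, -103.4]
ft_force: [-2.9, -11.0, 4.4]
grip_width: 0.156
```

Call:
arm_command --targets '[{"tx": 0.0005,"ty": 0.0019,"tz": 0.0,"yaw": 0,"claw": 235},{"tx": 0.0009,"ty": 0.0039,"tz": 0.0,"yaw": 0,"claw": 235},{"tx": 0.0014,"ty": 0.0058,"tz": 0.0,"yaw": 0,"claw": 235},{"tx": 0.0019,"ty": 0.0078,"tz": 0.0,"yaw": 0,"claw": 235},{"tx": 0.0023,"ty": 0.0097,"tz": 0.0,"yaw": 0,"claw": 235},{"tx": 0.0028,"ty": 0.0117,"tz": 0.0,"yaw": 0,"claw": 235},{"tx": 0.0032,"ty": 0.0136,"tz": 0.0,"yaw": 0,"claw": 235},{"tx": 0.0037,"ty": 0.0156,"tz": 0.0,"yaw": 0,"claw": 235},{"tx": 0.0042,"ty": 0.0175,"tz": 0.0,"yaw": 0,"claw": 235},{"tx": 0.0046,"ty": 0.0195,"tz": 0.0,"yaw": 0,"claw": 235}]'

```text
time: 19.15
tool_pos: [468.5, -177.5, 76.4]
tool_rot: [-180.0, -0.1, -103.4]
ft_force: [-1.4, -9.5, 4.4]
grip_width: 0.156
```

```bash
cat > look.py <<'E'
import sys
from h import *
o=get_obs();print(o['time'],o['tool_pos'].round(2),'F along',round(float(np.array(o['ft_force'])@VY),2),np.round(o['ft_force'],2),o['grip_width']*85)
C=np.array([472,-159.,12]);print('lat',(o['tool_pos']-C)@VX,'along',(o['tool_pos']-C)@VY)
a=get_image('scene');b=get_image('top');n=sys.argv[1]
save(a,'s'+n);save(b,'t'+n)
cv2.imwrite(f'pics/v{n}.png',cv2.resize(a['color'][165:225,275:345],(700,600),interpolation=2)[:,:,::-1])
cv2.imwrite(f'pics/w{n}.png',cv2.resize(b['color'][225:310,260:385],(800,544),interpolation=2)[:,:,::-1])
E
python3 look.py 14
```

```text
19.15 [ 468.49 -177.47   76.44] F along -9.55 [-1.4  -9.49  4.39] 13.301215002546042
lat 0.8664726257920008 along -18.78526612561261
```

View pics/v14.png

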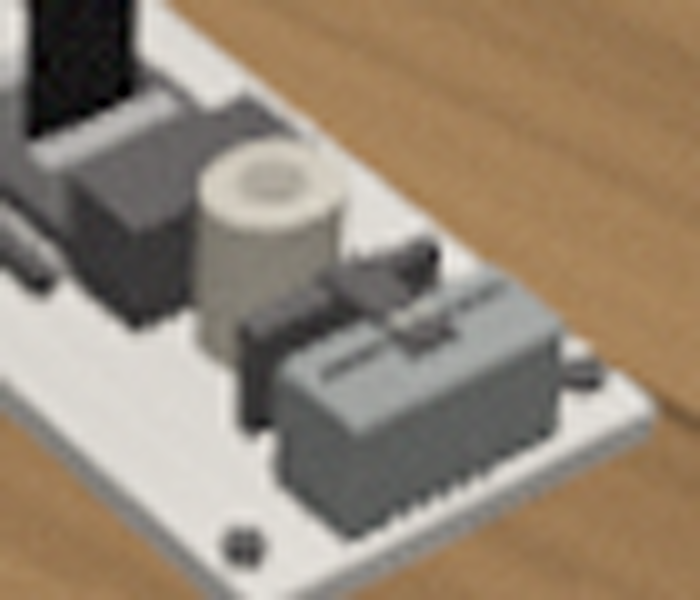

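View pics/w14.png

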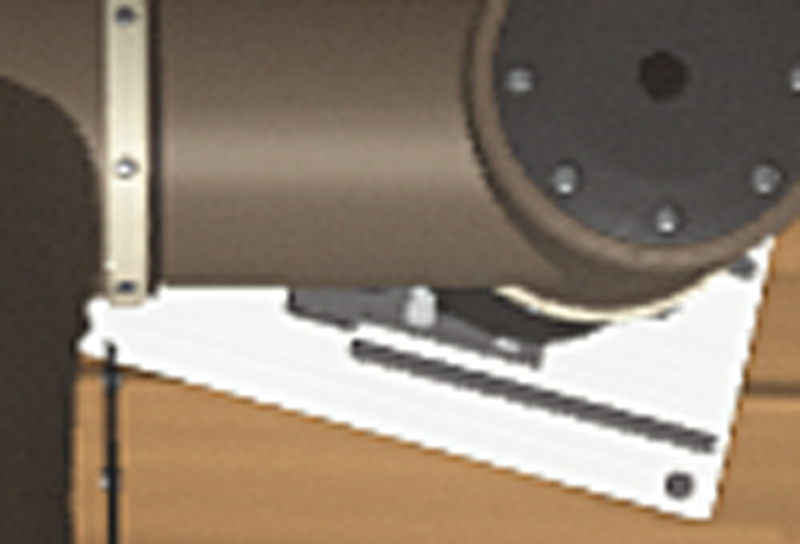

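Call:
arm_command --targets '[{"tx": 0.0005,"ty": 0.0019,"tz": 0.0,"yaw": 0,"claw": 235},{"tx": 0.0009,"ty": 0.0039,"tz": 0.0,"yaw": 0,"claw": 235},{"tx": 0.0014,"ty": 0.0058,"tz": 0.0,"yaw": 0,"claw": 235},{"tx": 0.0014,"ty": 0.0058,"tz": 0.0,"yaw": 0,"claw": 235}]'

```text
time: 19.65
tool_pos: [469.9, -171.5, 76.4]
tool_rot: [-180.0, -0.1, -103.4]
ft_force: [0.0, -8.4, 4.8]
grip_width: 0.154
```

```bash
python3 look.py 15
```

```text
19.65 [ 469.91 -171.45   76.41] F along -8.16 [ 0.03 -8.4   4.82] 13.125917009238105
lat 0.8536266320698592 along -12.595527830260897
```

View pics/v15.png

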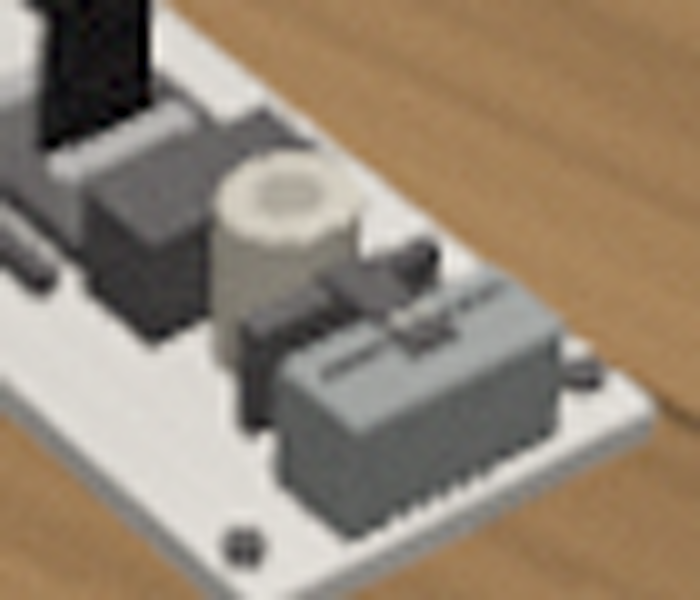

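Call:
arm_command --targets '[{"tx": 0.0002,"ty": 0.001,"tz": 0.0,"yaw": 0,"claw": 235},{"tx": 0.0005,"ty": 0.0019,"tz": 0.0,"yaw": 0,"claw": 235},{"tx": 0.0005,"ty": 0.0019,"tz": 0.0,"yaw": 0,"claw": 235}]'

```text
time: 20.05
tool_pos: [470.3, -169.7, 76.4]
tool_rot: [-180.0, -0.1, -103.4]
ft_force: [-2.5, -9.4, 4.2]
grip_width: 0.156
```

Call:
arm_command --targets '[{"tx": 0.0002,"ty": 0.001,"tz": 0.0,"yaw": 0,"claw": 235},{"tx": 0.0002,"ty": 0.001,"tz": 0.0,"yaw": 0,"claw": 235},{"tx": 0.0002,"ty": 0.001,"tz": 0.0,"yaw": 0,"claw": 235}]'

```text
time: 20.35
tool_pos: [470.6, -168.7, 76.4]
tool_rot: [-180.0, -0.1, -103.4]
ft_force: [-1.3, -9.6, 5.2]
grip_width: 0.154
```

```bash
python3 look.py 16
```

```text
20.35 [ 470.59 -168.69   76.45] F along -9.64 [-1.33 -9.59  5.16] 13.092336188974075
lat 0.8721412183971077 along -9.751374650612036
```

View pics/v16.png

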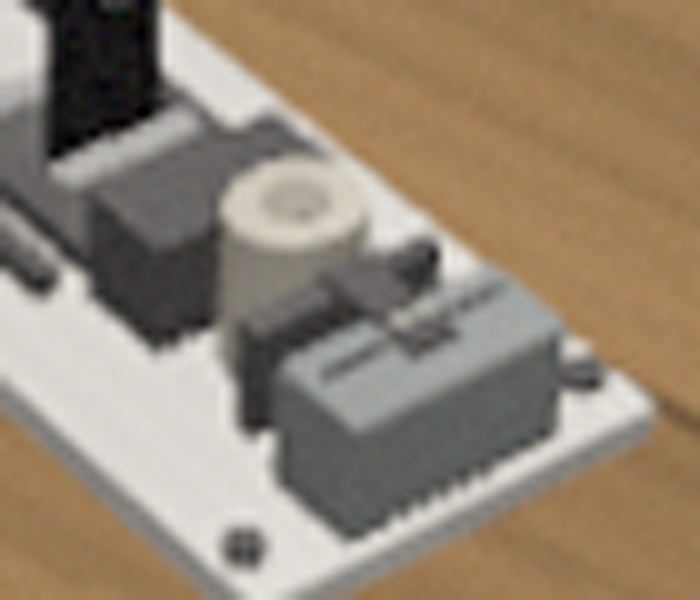

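Call:
arm_command --targets '[{"tx": 0.0002,"ty": 0.001,"tz": 0.0,"yaw": 0,"claw": 235},{"tx": 0.0002,"ty": 0.001,"tz": 0.0,"yaw": 0,"claw": 235},{"tx": 0.0002,"ty": 0.001,"tz": 0.0,"yaw": 0,"claw": 235}]'

```text
time: 20.75
tool_pos: [470.8, -167.9, 76.4]
tool_rot: [-180.0, -0.1, -103.4]
ft_force: [-0.7, -11.1, 4.3]
grip_width: 0.155
```

Call:
arm_command --targets '[{"tx": 0.0002,"ty": 0.001,"tz": 0.0,"yaw": 0,"claw": 235},{"tx": 0.0002,"ty": 0.001,"tz": 0.0,"yaw": 0,"claw": 235},{"tx": 0.0002,"ty": 0.001,"tz": 0.0,"yaw": 0,"claw": 235}]'

```text
time: 21.05
tool_pos: [470.9, -167.2, 76.5]
tool_rot: [-180.0, -0.2, -103.4]
ft_force: [0.2, -12.6, 4.3]
grip_width: 0.159
```

```bash
python3 look.py 17
```

```text
21.05 [ 470.95 -167.15   76.46] F along -12.25 [  0.15 -12.63   4.3 ] 13.496612788924288
lat 0.8633970183523682 along -8.17479741813743
```

View pics/v17.png

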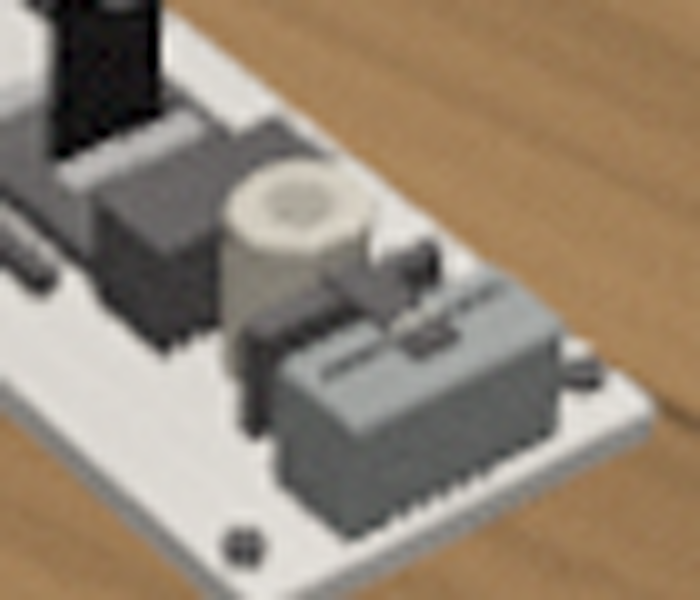

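Call:
arm_command --targets '[{"tx": 0.0002,"ty": 0.0008,"tz": 0.0,"yaw": 0,"claw": 235},{"tx": 0.0002,"ty": 0.0008,"tz": 0.0,"yaw": 0,"claw": 235},{"tx": 0.0002,"ty": 0.0008,"tz": 0.0,"yaw": 0,"claw": 235}]'

```text
time: 21.45
tool_pos: [471.0, -166.6, 76.4]
tool_rot: [180.0, -0.2, -103.4]
ft_force: [-1.2, -15.7, 2.6]
grip_width: 0.154
```

```bash
python3 look.py 18; python3 - <<'E'
import cv2,numpy as np
r=[]
for n in('16','17','18'):
    a=cv2.imread(f'pics/s{n}.png')[188:208,303:333]; r.append(cv2.resize(a,(260,174),interpolation=cv2.INTER_CUBIC))
cv2.imwrite('pics/m18.png',np.hstack(r))
E
```

```text
21.45 [ 471.03 -166.62   76.43] F along -15.51 [ -1.16 -15.66   2.63] 13.065047614466563
lat 0.8176429240456338 along -7.634296708643507
```

View pics/m18.png

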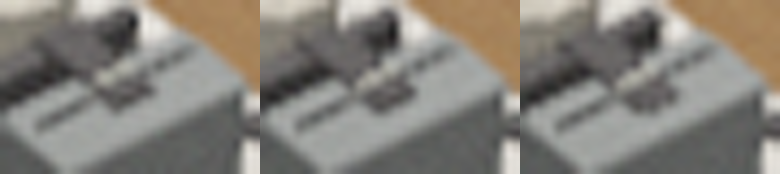

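```bash
python3 - <<'E'
from h import *
f=[];p=[];S=[]
for i in range(8):
    a=get_image('scene');o=get_obs();f.append(np.array(o['ft_force'])@VY);p.append((o['tool_pos']-np.array([472,-159,12]))@VY);S.append(a['color'].astype(float))
print(np.round(f,1),np.round(p,2),o['time'])
A=np.mean(S,0)[185:210,300:336]; np.save('A.npy',A)
cv2.imwrite('pics/m19.png',cv2.resize(A.astype(np.uint8),(792,550),interpolation=cv2.INTER_CUBIC)[:,:,::-1])
E
```

```text
[-14.6 -15.3 -15.  -14.9 -15.1 -15.1 -14.3 -14.4] [-7.64 -7.64 -7.62 -7.64 -7.63 -7.66 -7.64 -7.62] 21.95
```

View pics/m19.png

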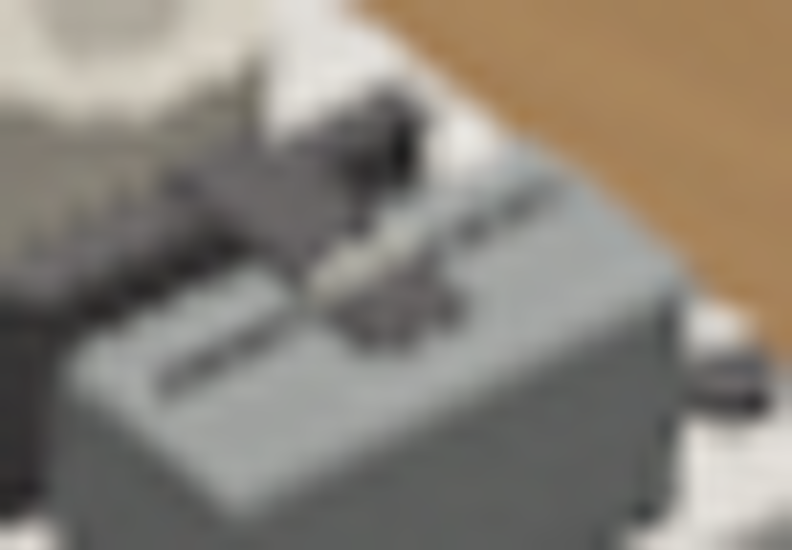

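```bash
python3 - <<'E'
from h import *
a=get_image('scene')
C=np.array([472,-159.,12])
d=(proj(a,C+97*VY+[0,0,40])-proj(a,C+87*VY+[0,0,40]))/10; print('px/mm',d)
dx=(proj(a,C+90*VY+10*VX+[0,0,40])-proj(a,C+90*VY+[0,0,40]))/10; print(dx, proj(a,C+110*VY+[0,0,40]))
U=np.mean([cv2.imread(f'pics/s{n}.png')[:,:,::-1].astype(float) for n in(12,13,14,15,16)],0)[185:210,300:336]
A=np.load('A.npy')
cv2.imwrite('pics/m20.png',np.hstack([cv2.resize(U.astype(np.uint8),(396,275),interpolation=2),cv2.resize(A.astype(np.uint8),(396,275),interpolation=2)])[:,:,::-1])
# resample into vice coordinates (plane z=50?): rows along VY, cols along VX
def rect(im,z,S=4):
    out=np.zeros((40*S,50*S,3),np.float32)
    mx=np.zeros(out.shape[:2],np.float32);my=mx.copy()
    for i in range(out.shape[0]):
        for j in range(out.shape[1]):
            u=proj(a,C+(85+i/S)*VY+(j/S-25)*VX+np.array([0,0,z-12])); mx[i,j]=u[0]-300;my[i,j]=u[1]-185
    return cv2.remap(im.astype(np.float32),mx,my,cv2.INTER_CUBIC)
RU=rect(U,54);RA=rect(A,54);np.savez('R.npz',RU=RU,RA=RA)
cv2.imwrite('pics/m21.png',cv2.resize(np.hstack([RU,RA]).clip(0,255).astype(np.uint8),None,fx=2,fy=2)[:,:,::-1])
for nm,R in(('U',RU),('A',RA)):
    g=R.mean(2)
    for j0 in(-15,-12,-4,-2,0,2,4,12,15):
        c=g[:,int((j0+25)*4)-3:int((j0+25)*4)+4].mean(1); print(nm,j0,'min',85+np.argmin(c[10:110])/4+2.5,'max',85+np.argmax(c[20:110])/4+5,)
E
```

```text
px/mm [0.25134823 0.20924137]
[-0.31412417  0.15056575] [313.72605723 195.90593641]
U -15 min 103.25 max 90.0
U -12 min 105.5 max 90.0
U -4 min 94.25 max 112.25
U -2 min 109.5 max 112.25
U 0 min 108.25 max 112.25
U 2 min 109.0 max 112.25
U 4 min 109.75 max 90.0
U 12 min 104.25 max 112.25
U 15 min 105.5 max 112.25
A -15 min 106.25 max 90.0
A -12 min 104.75 max 90.5
A -4 min 111.0 max 90.0
A -2 min 94.5 max 112.25
A 0 min 110.75 max 90.0
A 2 min 111.5 max 90.0
A 4 min 108.0 max 90.0
A 12 min 105.5 max 112.25
A 15 min 105.75 max 112.25
```

View pics/m20.png

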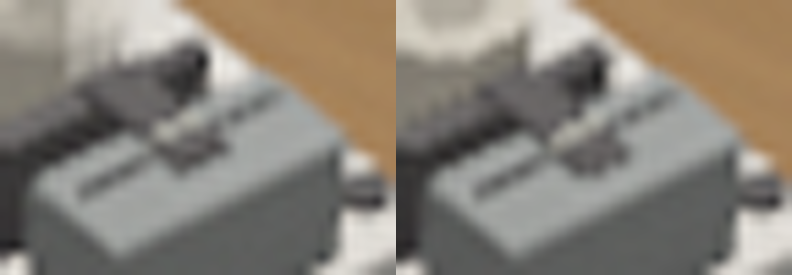

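View pics/m21.png

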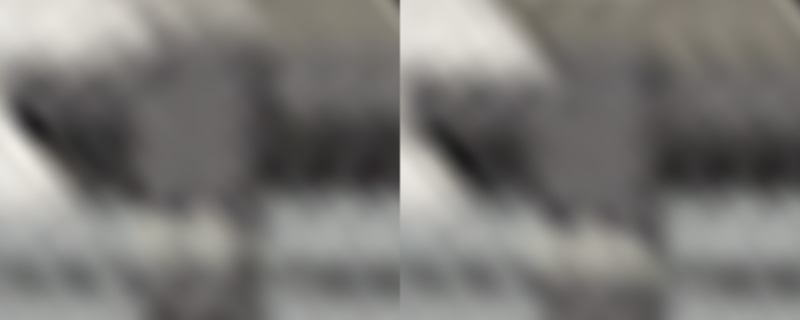

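Call:
arm_command --targets '[{"tx": 0.0001,"ty": 0.0006,"tz": 0.0,"yaw": 0,"claw": 235},{"tx": 0.0001,"ty": 0.0006,"tz": 0.0,"yaw": 0,"claw": 235},{"tx": 0.0001,"ty": 0.0006,"tz": 0.0,"yaw": 0,"claw": 235}]'

```text
time: 22.3
tool_pos: [471.1, -166.2, 76.4]
tool_rot: [180.0, -0.2, -103.4]
ft_force: [-1.7, -17.4, 3.0]
grip_width: 0.155
```

```bash
cat > meas.py <<'E'
from h import *
f=[];p=[];S=[];C=np.array([472,-159.,12])
for i in range(8):
    a=get_image('scene');o=get_obs();f.append(np.array(o['ft_force'])@VY);p.append((o['tool_pos']-C)@VY);S.append(a['color'].astype(float))
print('F',np.mean(f).round(2),'along',np.mean(p).round(2),o['time'])
B=np.mean(S,0)
U=np.mean([cv2.imread(f'pics/s{n}.png')[:,:,::-1].astype(float) for n in(12,13,14,15,16)],0)
d=(proj(a,C+97*VY+[0,0,40])-proj(a,C+87*VY+[0,0,40]))/10
# tongue + white patch shift along d: warp U by s*d and compare inside tongue window
from scipy.ndimage import shift
def est(B,win):
    r0,r1,c0,c1=win; ss=np.arange(-1,5,.1); e=[]
    for s in ss:
        W=np.stack([shift(U[170:220,280:350,k],(s*d[1],s*d[0]),order=3,mode='nearest') for k in range(3)],2)
        e.append(((W[r0-170:r1-170,c0-280:c1-280]-B[r0:r1,c0:c1])**2).mean())
    k=int(np.argmin(e)); k=min(max(k,1),len(e)-2); o=(e[k-1]-e[k+1])/(2*(e[k-1]-2*e[k]+e[k+1])); return round(ss[k]+.1*o,2),round(e[k],1),round(e[10],1)
for w in((194,200,311,322),(192,199,308,321),(195,202,312,323),(195,202,299,303)): print(w,est(B,w))
import sys; save({'color':B.astype(np.uint8)},'s'+sys.argv[1])
cv2.imwrite('pics/m%s.png'%sys.argv[1],cv2.resize(B.astype(np.uint8)[185:210,300:336],(792,550),interpolation=cv2.INTER_CUBIC)[:,:,::-1])
E
python3 meas.py 22
```

```text
F -16.53 along -7.25 22.7
(194, 200, 311, 322) (np.float64(1.03), np.float64(159.9), np.float64(231.0))
(192, 199, 308, 321) (np.float64(0.87), np.float64(134.2), np.float64(181.5))
(195, 202, 312, 323) (np.float64(1.55), np.float64(153.7), np.float64(305.8))
(195, 202, 299, 303) (np.float64(1.19), np.float64(34.5), np.float64(73.2))
```

View pics/m22.png

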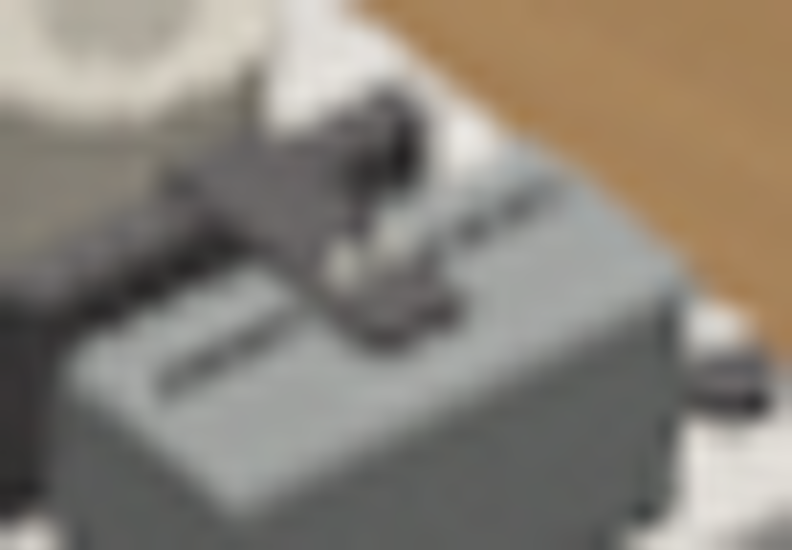

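Call:
arm_command --targets '[{"tx": 0.0,"ty": 0.0,"tz": 0.0,"yaw": 0,"claw": 120},{"tx": 0.0,"ty": 0.0,"tz": 0.0,"yaw": 0,"claw": 60},{"tx": 0.0,"ty": 0.0,"tz": 0.0,"yaw": 0,"claw": 0},{"tx": 0.0,"ty": 0.0,"tz": 0.0,"yaw": 0,"claw": 0},{"tx": 0.0,"ty": 0.0,"tz": 0.03,"yaw": 0,"claw": 0},{"tx": 0.0,"ty": 0.0,"tz": 0.07,"yaw": 0,"claw": 0},{"tx": 0.0,"ty": 0.0,"tz": 0.11,"yaw": 0,"claw": 0},{"tx": 0.0,"ty": 0.0,"tz": 0.15,"yaw": 0,"claw": 0},{"tx": 0.0,"ty": 0.0,"tz": 0.15,"yaw": 0,"claw": 0}]'

```text
time: 23.6
tool_pos: [474.6, -164.1, 231.6]
tool_rot: [-179.4, 0.1, -103.3]
ft_force: [0.1, 0.5, -0.3]
grip_width: 0.998
```

Call:
arm_command --targets '[{"tx": 0.05,"ty": 0.28,"tz": 0.0,"yaw": 0,"claw": 0},{"tx": 0.05,"ty": 0.28,"tz": 0.0,"yaw": 0,"claw": 0},{"tx": 0.05,"ty": 0.28,"tz": 0.0,"yaw": 0,"claw": 0},{"tx": 0.05,"ty": 0.28,"tz": 0.0,"yaw": 0,"claw": 0},{"tx": 0.05,"ty": 0.28,"tz": 0.0,"yaw": 0,"claw": 0},{"tx": 0.05,"ty": 0.28,"tz": 0.0,"yaw": 0,"claw": 0},{"tx": 0.05,"ty": 0.28,"tz": 0.0,"yaw": 0,"claw": 0}]'

```text
time: 24.3
tool_pos: [521.9, 120.1, 224.9]
tool_rot: [180.0, -0.0, -103.2]
ft_force: [-0.7, -0.3, 0.5]
grip_width: 0.999
```

```bash
python3 - <<'E'
from h import *
o=get_obs();print(o['time'],o['tool_pos'],o['ft_force'],o['grip_width']*85)
S=[];T=[]
for i in range(6): a=get_image('scene');S.append(a['color'].astype(float));b=get_image('top');T.append(b['color'].astype(float))
A=np.mean(S,0);B=np.mean(T,0);save({'color':A.astype(np.uint8)},'s30');save({'color':B.astype(np.uint8)},'t30')
cv2.imwrite('pics/v30.png',cv2.resize(A.astype(np.uint8)[135:215,250:350],(750,600),interpolation=2)[:,:,::-1])
cv2.imwrite('pics/w30.png',cv2.resize(B.astype(np.uint8)[225:310,260:385],(800,544),interpolation=2)[:,:,::-1])
U=cv2.imread('pics/t12.png')[235:275,265:300]
cv2.imwrite('pics/x30.png',np.hstack([cv2.resize(U,(385,440),interpolation=2),cv2.resize(cv2.imread('pics/t30.png')[235:275,265:300],(385,440),interpolation=2)]))
E
```

```text
24.3 [521.89068085 120.13323051 224.93555772] [-0.65523702 -0.33385848  0.49880189] 84.95678388459423
```

View pics/v30.png

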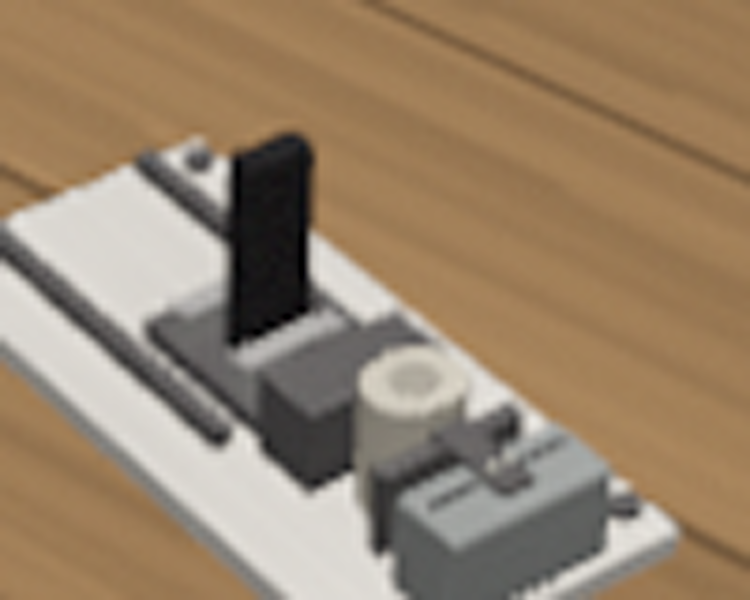

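View pics/w30.png

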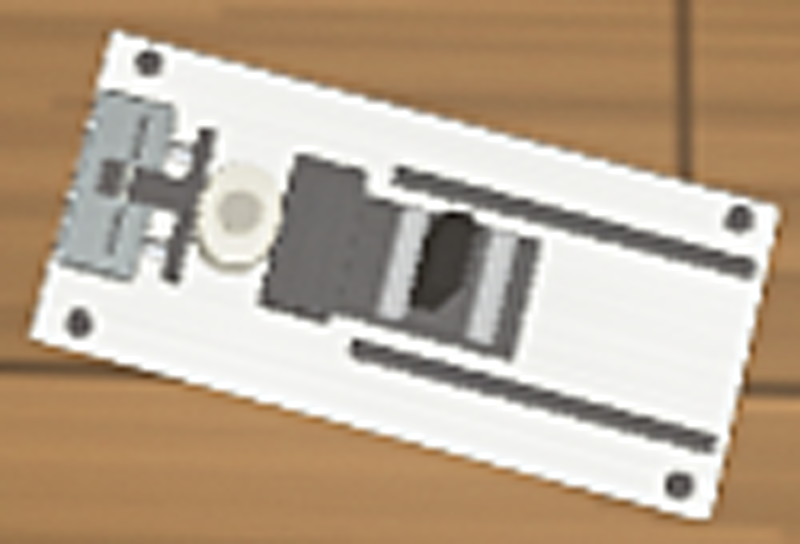

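View pics/x30.png

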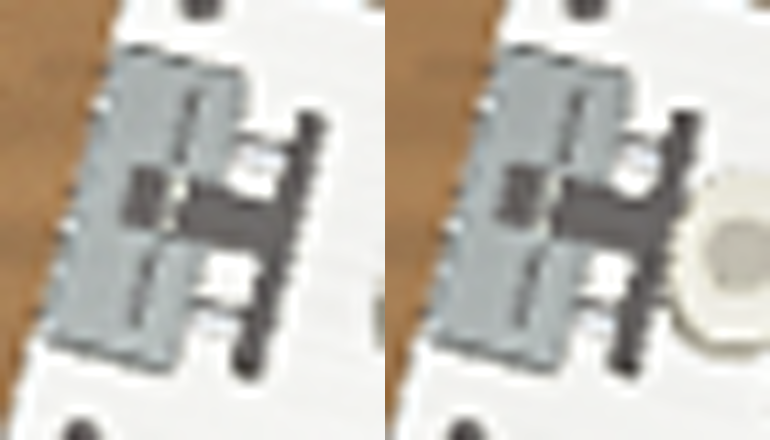

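```bash
python3 - <<'E'
from h import *
from scipy.ndimage import shift
b=get_image('top');C=np.array([472,-159.,12])
B=cv2.imread('pics/t30.png').astype(float);U=np.mean([cv2.imread(f'pics/t{n}.png').astype(float) for n in(9,12)],0)
d=(proj(b,C+97*VY+[0,0,38])-proj(b,C+87*VY+[0,0,38]))/10;print(d)
for (r0,r1,c0,c1) in((243,251,288,297),(262,270,284,292),(248,260,274,290),(244,269,284,290),(250,257,273,281)):
    ss=np.arange(-1,6,.1);e=[]
    for s in ss:
        W=np.stack([shift(U[235:280,262:302,k],(s*d[1],s*d[0]),order=1,mode='nearest') for k in range(3)],2)
        e.append(((W[r0-235:r1-235,c0-262:c1-262]-B[r0:r1,c0:c1])**2).mean())
    k=int(np.argmin(e));print(round(ss[k],2),round(e[k]),round(e[10]))
# plate edge 50%-crossing profiles along VY at z=50, at lateral +-26 (clear of stopper)
for nm,im in(('U',U),('B',B)):
  out=[]
  for x in(-27,-25,24,26,28):
    s=np.arange(70,100,.25); q=np.array([proj(b,C+x*VX+t*VY+[0,0,38]) for t in s]).astype(np.float32)
    v=cv2.remap(im.mean(2).astype(np.float32),q[None,:,0],q[None,:,1],cv2.INTER_LINEAR)[0]; w=(220-v).clip(0); sel=(s>76)&(s<95); out.append((s[sel]*w[sel]).sum()/w[sel].sum())
  print(nm,np.round(out,2),np.mean(out).round(2))
a=get_image('scene')
for n in['cork','mineral_a','capdish']:
    print(n,[np.round(place_of(n,p)[0]['xy'],1).tolist() for p in(a,b)])
E
```

```text
[-0.38319892 -0.10230587]
2.3 174 1875
1.9 876 2461
1.6 217 604
1.8 247 1285
2.1 156 749
U [89.19 89.33 88.83 88.65 88.64] 88.93
B [90.96 90.83 91.15 91.06 91.21] 91.04
cork [[408.1, 272.3], [171.4, 246.7]]
mineral_a [[282.2, 260.4], [410.1, 230.1]]
capdish [[281.6, 261.3], [264.4, 187.5]]
```

View pics/t30.png

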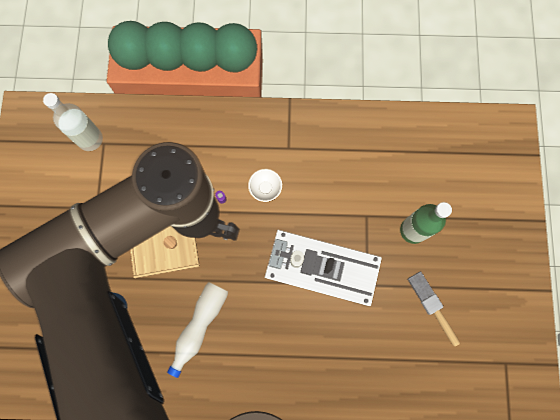

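The sprung jaw is in by about 2.1 mm, the white line meets the mark, the arm is clear and the bystanders have not moved. Handing in.

```bash
python3 -c "
from rig import *
print(get_obs()['time']); print(sign_off())"
```

```text
25.3
the job is handed in; nothing more can be done
None
```

The stopper is clamped in the vice on the mark, and I handed the job in at about 25 s of the 72 s.

I drew the jaw back to a gap of about 72 mm. I then stood the larger off-white stopper upright midway between the jaws, centred sideways to under 1 mm. I closed the jaw in the closing direction only and let go.

**Last checks**
- **Sprung jaw travel:** about 2.1 mm in the top view, with individual estimates from 1.6 to 2.3 mm. The white line meets the black mark there.
- **Clamping force:** the last push read about 16.5 N, or roughly 6.5 N of clamping after the jaw's 10 N drag. The highest push I read was about 17.4 N (7.4 N of clamping), well under the 12 N limit.
- **Play:** after release the grip still stands against the front cheek in both views.
- **Bystanders:** the cork bung, cap dish and mineral bottle look unmoved, and the arm touches nothing.

**What disagreed or failed**
- **Shift estimate, scene view:** it gave only 0.9 to 1.5 mm. I trusted it less because that line is barely a pixel wide there.
- **Camera offset:** the two cameras differ by 2 to 3 mm throughout.
- **Fingertip height:** the fingertips looked about 20 mm higher in the pictures than the description says. I gripped lower to allow for it.
- **First move calls:** the first two were refused for missing fields, with no movement.
- **Last bottle detection:** in the scene view the network picked out the dish as the bottle. I went by the top picture instead.

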